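Change the batch of ballast capsules in the curing station

TASK

Swing the curing station's amber shield all the way up, move the cured green-capped capsules from it into the grey tray, and stand every blue-capped capsule from the orange tray in a pocket of its own, heavy end down, so that its resin sets round the ballast; both ends look alike, so hang each one by the two steel heads at its middle and let it swing to find the end that sinks. Then lower the shield gently until it is fully closed and press the green start button, which must never be pressed while the shield is up. Leave the meter, tape, cutters and bottle where they are.

Things in the scene. Friction and masses are not known exactly. Their poses are not given: they have to be found in the camera images.
- station: Curing station, fixed: low grey base 190 mm (x) by 250 mm (y), origin under its centre, +x towards its hinge side. Floor 19 mm above the worktop, with a white plate 5 mm thick with four square pockets in a row along y at x = 0. Side walls 37 mm high at y = +-122 mm, rear beam 49 mm high from x = 71 mm back. Black control pod, 33 mm high, on its left (y = 125 to 174 mm).
- shield (a joint): Hinge of the amber shield (rad): 0 closed (down on the base), 1.9 fully open (stands up behind the pockets). A stiff friction hinge: it stays where it is left and takes about 2 to 4 N at the handle. Rotation about the station's +y through shield_hinge.
- shield_hinge (a point): Middle of the shield's hinge line, 75 mm behind the station's centre and 53 mm above the worktop; the line runs along the station's y.
- shield_handle (a point): Middle of the handle: a dark round steel bar 10 mm across and 120 mm long along the station's y, 195 mm from the hinge line, 55 mm above the worktop when closed, with 35 mm free on both sides; pinch it from above, it may turn in the grip. The shield, clear amber, is 246 mm wide and reaches 115 mm above the worktop when closed.
- start (a joint): Green start button on the pod (m): 0 free, 0.006 fully down; a spring of about 5 N returns it.
- start_top (a point): Centre of the top face of the green start button, 24 mm in diameter, 51 mm above the worktop; press straight down.
- tray: Loose orange tray 216 mm (x) by 176 mm (y), walls 22 mm high and 4 mm thick, floor 9 mm thick, one divider each way: four compartments of 102 mm (x) by 82 mm (y), centred at x = +-53 mm, y = +-43 mm, each with one capsule or none, its tube along the tray's y between two cradle ribs 9 mm high, 24 mm apart. Origin under its centre. It stands to the right of the station.
- pocket_1 (a point): Centre of the floor of square pocket 1 (1 is leftmost, the station's +y end, pitch 52 mm): 34 mm square, 5 mm deep, its floor 19 mm above the worktop; takes one standing capsule, whose middle is then 55 mm above the worktop.
- pocket_2 (a point): Centre of the floor of square pocket 2 (1 is leftmost, the station's +y end, pitch 52 mm): 34 mm square, 5 mm deep, its floor 19 mm above the worktop; takes one standing capsule, whose middle is then 55 mm above the worktop.
- pocket_3 (a point): Centre of the floor of square pocket 3 (1 is leftmost, the station's +y end, pitch 52 mm): 34 mm square, 5 mm deep, its floor 19 mm above the worktop; takes one standing capsule, whose middle is then 55 mm above the worktop.
- pocket_4 (a point): Centre of the floor of square pocket 4 (1 is leftmost, the station's +y end, pitch 52 mm): 34 mm square, 5 mm deep, its floor 19 mm above the worktop; takes one standing capsule, whose middle is then 55 mm above the worktop.
- tube_1: Tube of capsule 1: white, 22 mm across, 72 mm long, blue caps on both ends, flat end faces, black band round the middle; 0.16 kg. Ballast is hidden in one end; which end differs from capsule to capsule, and neither frame nor looks tells it. Origin at its middle, z along the tube, x along the steel pivot shaft through its middle. Lies in the tray, middle 20 mm above the worktop.
- tube_2: Tube of capsule 2, alike in every visible way to tube_1, same frame. Of all capsules: the pivot shaft ends in two steel heads beside the tube, discs 11 mm across and 5.5 mm thick, 38 mm over their outer faces. Gripped by the two heads (fingers closing along x) and lifted, the tube turns freely on the shaft and within about 2 s hangs heavy end down; gripped by the tube itself it does not turn.
- tube_3: Tube of capsule 3, alike in every visible way to tube_1, same frame. Of all capsules: the centre of mass lies about 16 mm from the middle towards the heavy end. Hanging by the heads, the tube needs 40 mm free above the shaft and 38 mm below it. Standing heavy end down it is stable, its middle 36 mm above what it stands on.
- tube_4: Tube of capsule 4, alike in every visible way to tube_1, same frame and behaviour.
- cured_tube_1: Tube of a cured capsule, the same in size, build, frame and behaviour as tube_1 but with green caps; starts standing heavy end down in one of the station's pockets, under the shield.
- cured_tube_2: Another cured capsule like cured_tube_1, with green caps, standing in another pocket at the start.
- out_tray: Grey open tray for cured capsules, fixed, 120 mm (x) by 130 mm (y) outside, walls 20 mm high and 4 mm thick, floor 4 mm thick; left of the station. Origin under its centre.
- multimeter: Yellow and black hand meter 136x68x40 mm lying left of the station, farther back; a bystander. Origin under its centre.
- tape_amber: Roll of amber tape 56 mm across, 12 mm high, lying flat; a bystander. Origin under its centre.
- side_cutters: Side cutters with blue handles, 53x105x14 mm, lying flat; a bystander. Origin under the centre.
- flux_bottle: Small amber bottle with a white cap, 23 mm across, 38 mm high, standing; a bystander. Origin under its centre.
There are look-alikes about, which are no part of the job. Leave any pink look-alike of the part that bears tube_1 alone.

How it is judged (in metres and radians):
On the way, in this order (a step that is already met when the one before it is completed fails the run):
1. the shield is swung fully up (value of joint shield above 1.6 rad), for 0.2 s.
2. with the shield up, every cured green-capped capsule is in the grey tray and every blue-capped capsule stands in a pocket of its own, heavy end down (value of joint shield above 1.6 rad and angle between the z axis of each of tube_1, tube_2, tube_3, tube_4 and the z axis of station, either way round below 0.12 rad and z of each of ballast_1, ballast_2, ballast_3, ballast_4 in the frame of station below 0.035 m and (horizontal distance between tube_1 and pocket_1 below 0.012 m or horizontal distance between tube_1 and pocket_2 below 0.012 m or horizontal distance between tube_1 and pocket_3 below 0.012 m or horizontal distance between tube_1 and pocket_4 below 0.012 m) and z of tube_1 in the frame of station between 0.046 and 0.058 m and linear speed of each of tube_1, tube_2, tube_3, tube_4, cured_tube_1, cured_tube_2 below 0.03 m/s and (horizontal distance between tube_2 and pocket_1 below 0.012 m or horizontal distance between tube_2 and pocket_2 below 0.012 m or horizontal distance between tube_2 and pocket_3 below 0.012 m or horizontal distance between tube_2 and pocket_4 below 0.012 m) and z of tube_2 in the frame of station between 0.046 and 0.058 m and (horizontal distance between tube_3 and pocket_1 below 0.012 m or horizontal distance between tube_3 and pocket_2 below 0.012 m or horizontal distance between tube_3 and pocket_3 below 0.012 m or horizontal distance between tube_3 and pocket_4 below 0.012 m) and z of tube_3 in the frame of station between 0.046 and 0.058 m and (horizontal distance between tube_4 and pocket_1 below 0.012 m or horizontal distance between tube_4 and pocket_2 below 0.012 m or horizontal distance between tube_4 and pocket_3 below 0.012 m or horizontal distance between tube_4 and pocket_4 below 0.012 m) and z of tube_4 in the frame of station between 0.046 and 0.058 m and x of cured_tube_1 in the frame of out_tray between -0.056 and 0.056 m and y of cured_tube_1 in the frame of out_tray between -0.061 and 0.061 m and z of each of cured_tube_1, cured_tube_2 in the frame of out_tray below 0.045 m and x of cured_tube_2 in the frame of out_tray between -0.056 and 0.056 m and y of cured_tube_2 in the frame of out_tray between -0.061 and 0.061 m), for 0.2 s.
3. the shield is fully closed over the capsules (value of joint shield below 0.04 rad), for 0.2 s.
4. the start button is pressed down with the shield closed (value of joint shield below 0.04 rad and value of joint start above 0.004 m), for 0.05 s.
At the end, for the whole second after the job is handed in: Green-capped capsules rest in the grey tray (middle inside its walls, under 45 mm high); each blue-capped one stands free in its own pocket, ballast down (within 12 mm of the pocket's centre, 0.12 rad of upright); shield closed (within 0.04 rad); start button sprung back after its press (value of joint shield below 0.04 rad and value of joint start below 0.002 m and angle between the z axis of each of tube_1, tube_2, tube_3, tube_4 and the z axis of station, either way round below 0.12 rad and z of each of ballast_1, ballast_2, ballast_3, ballast_4 in the frame of station below 0.035 m and (horizontal distance between tube_1 and pocket_1 below 0.012 m or horizontal distance between tube_1 and pocket_2 below 0.012 m or horizontal distance between tube_1 and pocket_3 below 0.012 m or horizontal distance between tube_1 and pocket_4 below 0.012 m) and z of tube_1 in the frame of station between 0.046 and 0.058 m and linear speed of each of tube_1, tube_2, tube_3, tube_4, cured_tube_1, cured_tube_2 below 0.03 m/s and (horizontal distance between tube_2 and pocket_1 below 0.012 m or horizontal distance between tube_2 and pocket_2 below 0.012 m or horizontal distance between tube_2 and pocket_3 below 0.012 m or horizontal distance between tube_2 and pocket_4 below 0.012 m) and z of tube_2 in the frame of station between 0.046 and 0.058 m and (horizontal distance between tube_3 and pocket_1 below 0.012 m or horizontal distance between tube_3 and pocket_2 below 0.012 m or horizontal distance between tube_3 and pocket_3 below 0.012 m or horizontal distance between tube_3 and pocket_4 below 0.012 m) and z of tube_3 in the frame of station between 0.046 and 0.058 m and (horizontal distance between tube_4 and pocket_1 below 0.012 m or horizontal distance between tube_4 and pocket_2 below 0.012 m or horizontal distance between tube_4 and pocket_3 below 0.012 m or horizontal distance between tube_4 and pocket_4 below 0.012 m) and z of tube_4 in the frame of station between 0.046 and 0.058 m and x of cured_tube_1 in the frame of out_tray between -0.056 and 0.056 m and y of cured_tube_1 in the frame of out_tray between -0.061 and 0.061 m and z of each of cured_tube_1, cured_tube_2 in the frame of out_tray below 0.045 m and x of cured_tube_2 in the frame of out_tray between -0.056 and 0.056 m and y of cured_tube_2 in the frame of out_tray between -0.061 and 0.061 m); the robot touches nothing.
It fails at once if the start button is pressed while the shield is up (value of joint start above 0.003 m and value of joint shield above 0.1 rad).
It fails at once if the shield is slammed (closing faster than 2 rad/s) (velocity of joint shield below -2 rad/s).
It fails at once if the meter, tape, cutters or bottle is pushed more than 3 cm (distance of any of multimeter, tape_amber, side_cutters, flux_bottle from where it was at the start of the episode above 0.03 m).
Of capsule_1, capsule_2, capsule_3, capsule_4 only 2 to 4 are there at a start; the rules pass over those that are not, and their reading is None.
Of cured_1, cured_2 only 1 to 2 are there at a start; the rules pass over those that are not, and their reading is None.
At some moment in a run one of tray may be knocked a few centimetres aside while the robot is not near it.
Once in a run the grip may slacken for a moment while it holds something.
It also fails if it takes over 210 s, if anything falls off the work surface, if the arm or the gripper's body presses on something with over 40 N, if the wrist force passes 120 N, or if a joint passes its speed limit or range.

ROBOT

A 6-joint arm with a two-finger parallel gripper is mounted at the origin on a cart in front of the work surface, level with it; the furniture and walls round the work are solid. World frame = base frame: x ahead of the robot, y to its left, z up, the work surface at z = 0. Lengths are in mm, angles in rad, forces in N, time in s.
With the tool pointing down it reaches from about 350 to 775 mm from the base axis. Payload 7.3 kg.
Tool frame: the origin (TCP) lies at the very end of the fingers, on their centre line; the grasp point (between the pads) lies bot.grip_point_offset behind it (bot.grip_point_offset is the distance from the TCP to the grasp point, in mm); z points along the fingers, y is the line along which they close (so a half turn about z gives the same grasp; the last joint's range is limited). The gripper opens to 92 mm and grips with 3 to 60 N. Pads are 19 mm wide; open, the fingers measure 130 mm over their backs; the gripper's body (75 mm by 190 mm) begins 47 mm behind the grasp point.
Start: joints at [-1.249, 0.342, 1.524, -0, 1.275, -0.146], TCP at [236.759, -468.604, 226.741] pointing down, gripper open.
Joint ranges: [-2.53, 2.53], [-0.77, 2.02], [0.04, 2.7], [-1, 4.14], [0.28, 2.66], [-3.11, 3.11]. Speed limits (rad/s): [2.57, 2.57, 3.14, 3.14, 3.14, 3.14].

INTERFACE

Orientations are given as [roll, pitch, yaw] about the fixed x, y, z axes, in that order (R = Rz(yaw) Ry(pitch) Rx(roll)).
In Python, from plant import bot gives the robot as it stands. The module is installed in compiled form; this text tells all that it offers.
- The arm moves only by the tool carry_out, never from a script. Its argument "plan" is a list of rows, each an object of numbers: "tx", "ty", "tz": the shift along the world's x, y, z in mm; "rx", "ry", "rz": the turn, a rotation vector about the world's x, y, z in rad. A call has 1 to 12 rows; each row shifts and turns the commanded pose from where the row before left it; what a row does not reach is not made up. A row lasts 1/10 s, in which the tool goes at most 50 mm and 8.59 degrees, less where a joint would pass 70% of its speed; a pose out of reach is approached as far as the arm can. A call with a gripper value outside its range is refused whole. "gripper" is the closure, from 0 (fully open) to 1 (shut), set as the call begins (left out, the last holds). The fingers move at their own pace and stop on an object; the grip force is fixed at half the most. Time passes only in rows, so rows that do not move let the fingers close. It gives the time, the measured TCP pose, the force, the opening and the grip force at its end, in the units of the state.
- bot.get_obs(): the state, without advancing time (a new reading comes with each control period).
- bot.capture(name): name is "side" or "top" or "wrist"; returns the picture (384x512x3 uint8, red, green, blue); there is no depth.
- bot.camera_model(name): a dict with "camera_matrix" (3x3 intrinsics, pixels), "dist" ([k1, k2, p1, p2, k3] as OpenCV has them; the pictures are not rectified), "R" (3x3) and "t" (3): a world point X has camera coordinates R X + t. Camera axes: x right, y down, z forward; pixel columns grow to the right and rows downward; lengths in mm; the calibration is good to about 2 mm. A picture is of the moment at which its call begins: read the wrist's pose just before it. camera_model takes no time and is no camera call; for the wrist camera it gives the pose at the moment of the call.
- bot.close_job(): hands the job in; it is judged then, once.
The state is a dict: "time": time; "joint_positions": joint angles; "dq": joint speeds; "tau": joint torques, N m; "tool_pos": TCP position; "tcp_rot": TCP orientation; "contact_force": force on the tool from outside, world axes, zero at the start; "moment": the same for the moment, N m; "grip_width": finger opening in mm; "finger_force": force on a finger pad.
Only numpy, scipy, OpenCV 4.12 (cv2) and the standard library are available. Lean on these libraries where they do the work, as an engineer would, in place of code of your own. Each camera call takes 0.05 s, during which the arm holds its last target. There are 200 camera calls.

## Working session

There is one attempt and no reset: what is moved stays moved. The work goes in short steps, Python scripts to look and compute and a tool call to move; the robot and the scene stay as the last step left them, time stands still between calls to the robot, and variables do not carry over. Pictures are saved under pics/ and viewed, at most 14 in all, crops included, and the job is handed in when it is done.

Besides the shell and the picture viewer there is one more tool, called after "Request:" as a command line: name --argument value ..., lists and objects as JSON in quotes. carry_out: Moves the arm, as the interface text tells. Its arguments: {"type":"object","properties":{"plan":{"type":"array"},"gripper":{"type":"number"}},"required":["plan"]}

```bash
mkdir -p pics; cat > h.py <<'E'
import numpy as np, cv2
from plant import bot
def snap(n,f):
    m=bot.camera_model(n); im=bot.capture(n); cv2.imwrite('pics/'+f,im[:,:,::-1]); np.savez('pics/'+f+'.npz',im=im,**{k:np.array(v) for k,v in m.items()}); return im,m
def ray(m,px,z):
    K=np.array(m['camera_matrix'],float);d=np.array(m['dist'],float);R=np.array(m['R']);t=np.array(m['t']).ravel()
    p=cv2.undistortPoints(np.array(px,float).reshape(-1,1,2),K,d).reshape(-1,2)
    D=np.c_[p,np.ones(len(p))]@R; C=-R.T@t
    return C+D*((z-C[2])/D[:,2])[:,None]
def proj(m,X):
    R=np.array(m['R']);t=np.array(m['t'],float).ravel()
    return cv2.projectPoints(np.array(X,float).reshape(-1,1,3),cv2.Rodrigues(R)[0],t,np.array(m['camera_matrix'],float),np.array(m['dist'],float))[0].reshape(-1,2)
E
python3 - <<'E'
from h import *
for n in('top','side','wrist'):
    im,m=snap(n,n+'0.png')
    print(n,np.round(-np.array(m['R']).T@np.array(m['t']).ravel()), np.round(np.array(m['R'])[2],2),np.array(m['camera_matrix'])[0,0])
a=[cv2.imread('pics/%s0.png'%n) for n in('top','side','wrist')]
cv2.imwrite('pics/t0b.png',cv2.resize(a[0],(800,600),interpolation=cv2.INTER_CUBIC))
cv2.imwrite('pics/sw.png',cv2.resize(np.hstack(a[1:]),(800,300)))
print(bot.grip_point_offset); print(bot.get_obs())
E
```

```text
top [ 321.   15. 1322.] [ 0.21 -0.02 -0.98] 400.51500470120067
side [ -63. -987.  579.] [ 0.49  0.78 -0.4 ] 415.6236141211567
wrist [ 297. -437.  385.] [-0.23 -0.12 -0.97] 313.9401838351889
18.8
{'time': 0.15, 'joint_positions': array([-1.24902978e+00,  3.42580460e-01,  1.52477545e+00, -3.73745716e-05,
        1.27538514e+00, -1.45944941e-01]), 'dq': array([-0.00040447, -0.00210501, -0.00279638,  0.00062339,  0.00070611,
       -0.00102142]), 'tau': array([ 9.59748104e-04, -4.31471300e+01, -2.44352120e+01,  7.18112011e-02,
        5.36806067e-02, -8.71365205e-05]), 'tool_pos': array([ 236.63547861, -468.31814013,  226.20310689]), 'tcp_rot': array([-3.14045127e+00, -1.31645000e-04,  4.67722311e-01]), 'contact_force': array([ 0.27594422,  0.0673176 , -0.51574646]), 'moment': array([-0.03446513,  0.04710573,  0.00986574]), 'finger_force': 0.0, 'grip_width': 91.79262426191471}
```

View pics/t0b.png

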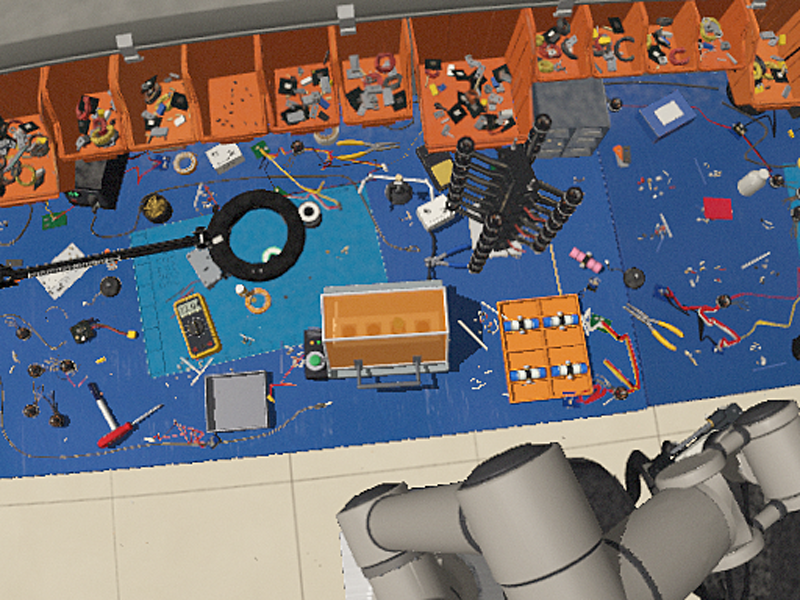

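View pics/sw.png

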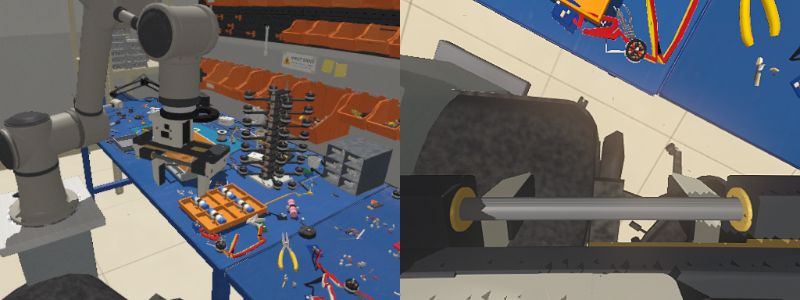

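```bash
python3 - <<'E'
from h import *
m=bot.camera_model('top')
s=.64
def r(n,pts,z): print(n,np.round(ray(m,np.array(pts)*s,z),0).tolist())
r('handle ends',[(357,381),(433,379)],60)
r('button',[(316,360)],51)
r('tray corners',[(498,302),(577,293),(595,394),(510,403)],22)
r('out corners',[(210,374),(268,371),(270,429),(208,432)],20)
r('caps',[(522,323),(562,319),(528,373),(569,370)],20)
r('shield top',[(322,291),(446,287),(449,331),(323,337)],115)
im=cv2.imread('pics/top0.png')
a=im[170:265,190:300]; b=im[180:265,310:390]
cv2.imwrite('pics/c1.png',np.hstack([cv2.resize(a,None,fx=4,fy=4,interpolation=2)[:340],cv2.resize(b,None,fx=4,fy=4,interpolation=2)]))
E
```

```text
handle ends [[446.0, 87.0, 60.0], [433.0, -66.0, 60.0]]
button [[499.0, 167.0, 51.0]]
tray corners [[583.0, -227.0, 22.0], [583.0, -400.0, 22.0], [364.0, -401.0, 22.0], [368.0, -220.0, 22.0]]
out corners [[498.0, 397.0, 20.0], [492.0, 273.0, 20.0], [371.0, 278.0, 20.0], [378.0, 409.0, 20.0]]
caps [[532.0, -271.0, 20.0], [531.0, -358.0, 20.0], [425.0, -268.0, 20.0], [421.0, -355.0, 20.0]]
shield top [[626.0, 135.0, 115.0], [606.0, -111.0, 115.0], [517.0, -105.0, 115.0], [534.0, 141.0, 115.0]]
```

View pics/c1.png

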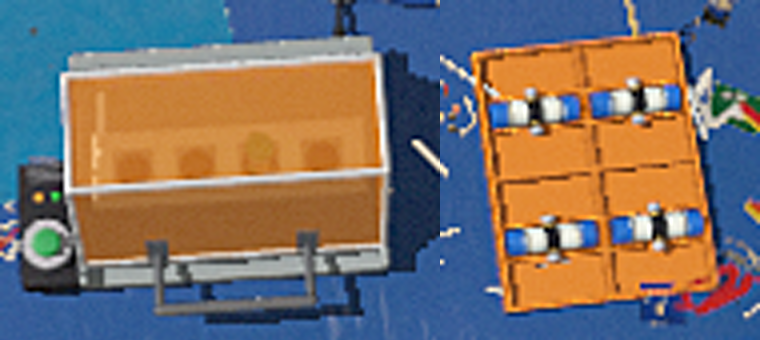

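```bash
python3 - <<'E'
from h import *
m=bot.camera_model('top')
def r(n,pts,z):
    X=ray(m,np.array(pts)/4+[190,170],z); print(n,np.round(X,0).tolist()); return X
h=r('handle ends',[(155,306),(316,298)],58)
b=r('button',[(46,241)],51)
p=r('pockets',[(134,166),(197,163),(321,156)],20)
s=r('shield top',[(65,75),(380,55),(386,170),(67,190)],115)
# rigid fit
src=np.array([[-120,60],[-120,-60],[0,78],[0,26],[0,-78]]);dst=np.r_[h[:,:2],p[:,:2]]
a=src-src.mean(0);c=dst-dst.mean(0)
yaw=np.arctan2((a[:,0]*c[:,1]-a[:,1]*c[:,0]).sum(),(a*c).sum());R=np.array([[np.cos(yaw),-np.sin(yaw)],[np.sin(yaw),np.cos(yaw)]])
o=dst.mean(0)-R@src.mean(0);print(yaw,o,(dst-(src@R.T+o)).round(1).tolist())
for q in [(-120,0),(75,0),(0,78),(0,26),(0,-26),(0,-78)]: print(q,(R@q+o).round(1))
print('btn local',R.T@(b[0,:2]-o))
E
```

```text
handle ends [[438.0, 87.0, 58.0], [430.0, -40.0, 58.0]]
button [[500.0, 169.0, 51.0]]
pockets [[558.0, 95.0, 20.0], [555.0, 43.0, 20.0], [549.0, -60.0, 20.0]]
shield top [[618.0, 135.0, 115.0], [606.0, -109.0, 115.0], [516.0, -102.0, 115.0], [528.0, 142.0, 115.0]]
-0.057455304141735906 [553.46781286  17.1728841 ] [[0.8, 3.2], [-0.5, -3.8], [0.2, -0.2], [-0.3, -0.3], [-0.2, 1.2]]
(-120, 0) [433.7  24.1]
(75, 0) [628.3  12.9]
(0, 78) [557.9  95. ]
(0, 26) [555.   43.1]
(0, -26) [552.   -8.8]
(0, -78) [549.  -60.7]
btn local [-62.23620313 148.51643259]
```

Request:
carry_out --plan '[{"tx": 13.6,"ty": 41.1,"tz": -5,"rz": 0.0872},{"tx": 13.6,"ty": 41.1,"tz": -5,"rz": 0.0872},{"tx": 13.6,"ty": 41.1,"tz": -5,"rz": 0.0872},{"tx": 13.6,"ty": 41.1,"tz": -5,"rz": 0.0872},{"tx": 13.6,"ty": 41.1,"tz": -5,"rz": 0.0872},{"tx": 13.6,"ty": 41.1,"tz": -5,"rz": 0.0872},{"tx": 13.6,"ty": 41.1,"tz": -5,"rz": 0.0872},{"tx": 13.6,"ty": 41.1,"tz": -5,"rz": 0.0872},{"tx": 13.6,"ty": 41.1,"tz": -5,"rz": 0.0872},{"tx": 13.6,"ty": 41.1,"tz": -5,"rz": 0.0872},{"tx": 13.6,"ty": 41.1,"tz": -5,"rz": 0.0872},{"tx": 13.6,"ty": 41.1,"tz": -5,"rz": 0.0872}]' --gripper 0.674

```text
invalid input at $.plan[0]: expected keys tx, ty, tz, rx, ry, rz
```

Request:
carry_out --plan '[{"tz": -8,"rx": -0.007,"ry": -0.125},{"tz": -8,"rx": -0.007,"ry": -0.125},{"tz": -8,"rx": -0.007,"ry": -0.125},{"tz": -8,"rx": -0.007,"ry": -0.125},{},{}]'

```text
invalid input at $.plan[0]: expected keys tx, ty, tz, rx, ry, rz
```

```bash
python3 - <<'E'
from h import *
im,m=snap('wrist','w1.png');o=bot.get_obs();print(o['tool_pos'],o['tcp_rot'],o['grip_width'],o['joint_positions'])
print('proj handle',proj(m,[(438,84,55),(433.7,24.1,55),(430,-36,55)]).round(0).tolist())
E
```

```text
[ 236.66554609 -468.3897698   226.31325154] [-3.14072681e+00 -1.00759704e-04  4.67754940e-01] 91.7347340291652 [-1.24902429e+00  3.42473171e-01  1.52461949e+00 -2.74516728e-05
  1.27537128e+00 -1.45974943e-01]
proj handle [[-392.0, -510.0], [-271.0, -419.0], [-166.0, -341.0]]
```

View pics/w1.png

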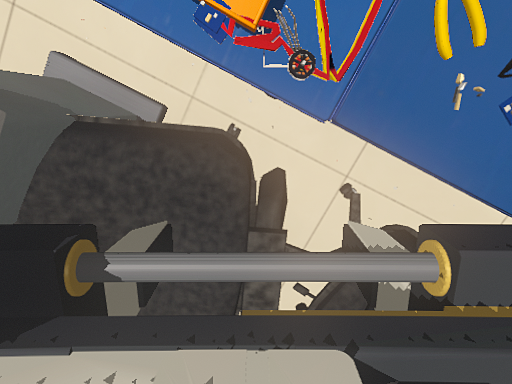

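The call was refused because every row needs all six keys. The picture is the unchanged start view, so I'm resending.

Request:
carry_out --plan '[{"tx": 13.6,"ty": 41.1,"tz": -5,"rx": 0,"ry": 0,"rz": 0.087},{"tx": 13.6,"ty": 41.1,"tz": -5,"rx": 0,"ry": 0,"rz": 0.087},{"tx": 13.6,"ty": 41.1,"tz": -5,"rx": 0,"ry": 0,"rz": 0.087},{"tx": 13.6,"ty": 41.1,"tz": -5,"rx": 0,"ry": 0,"rz": 0.087},{"tx": 13.6,"ty": 41.1,"tz": -5,"rx": 0,"ry": 0,"rz": 0.087},{"tx": 13.6,"ty": 41.1,"tz": -5,"rx": 0,"ry": 0,"rz": 0.087},{"tx": 13.6,"ty": 41.1,"tz": -5,"rx": 0,"ry": 0,"rz": 0.087},{"tx": 13.6,"ty": 41.1,"tz": -5,"rx": 0,"ry": 0,"rz": 0.087},{"tx": 13.6,"ty": 41.1,"tz": -5,"rx": 0,"ry": 0,"rz": 0.087},{"tx": 13.6,"ty": 41.1,"tz": -5,"rx": 0,"ry": 0,"rz": 0.087},{"tx": 13.6,"ty": 41.1,"tz": -5,"rx": 0,"ry": 0,"rz": 0.087},{"tx": 13.6,"ty": 41.1,"tz": -5,"rx": 0,"ry": 0,"rz": 0.087}]' --gripper 0.674

```text
time: 1.4
tool_pos: [400.2, 26.4, 166.7]
tcp_rot: [3.141, 0.0, 1.515]
contact_force: [1.0, 0.5, 0.6]
grip_width: 30.1
finger_force: 0.0
```

Request:
carry_out --plan '[{"tx": 0,"ty": 0,"tz": -8,"rx": -0.007,"ry": -0.125,"rz": 0},{"tx": 0,"ty": 0,"tz": -8,"rx": -0.007,"ry": -0.125,"rz": 0},{"tx": 0,"ty": 0,"tz": -8,"rx": -0.007,"ry": -0.125,"rz": 0},{"tx": 0,"ty": 0,"tz": -8,"rx": -0.007,"ry": -0.125,"rz": 0},{"tx": 0,"ty": 0,"tz": 0,"rx": 0,"ry": 0,"rz": 0},{"tx": 0,"ty": 0,"tz": 0,"rx": 0,"ry": 0,"rz": 0}]'

```text
time: 2.0
tool_pos: [400.8, 22.9, 143.5]
tcp_rot: [2.646, -0.003, 1.512]
contact_force: [0.8, -0.2, -0.4]
grip_width: 30.0
finger_force: 0.0
```

```bash
python3 - <<'E'
from h import *
im,m=snap('wrist','w2.png');o=bot.get_obs();print(o['tool_pos'],o['tcp_rot'],o['grip_width'],o['joint_positions'])
print('proj handle',proj(m,[(438,84,55),(433.7,24.1,55),(430,-36,55)]).round(0).tolist())
E
```

```text
[401.85325768  22.75802267 143.9644119 ] [ 2.64502382 -0.00288483  1.51267401] 30.134822104718683 [-0.18535862  0.02040455  2.35326253  0.22827687  0.28197863 -0.33020295]
proj handle [[242.0, 116.0], [242.0, 190.0], [243.0, 256.0]]
```

View pics/w2.png

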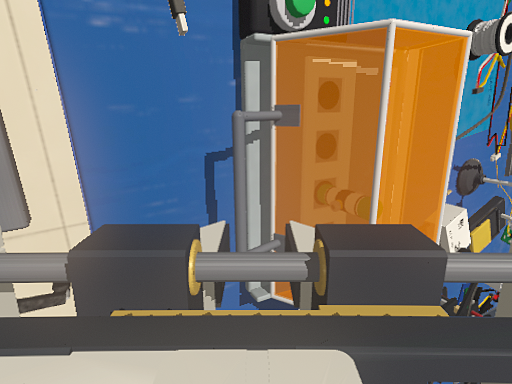

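Request:
carry_out --plan '[{"tx": 3.4,"ty": 0.1,"tz": -9.9,"rx": 0,"ry": 0,"rz": 0},{"tx": 3.4,"ty": 0.1,"tz": -9.9,"rx": 0,"ry": 0,"rz": 0},{"tx": 3.4,"ty": 0.1,"tz": -9.9,"rx": 0,"ry": 0,"rz": 0},{"tx": 3.4,"ty": 0.1,"tz": -9.9,"rx": 0,"ry": 0,"rz": 0},{"tx": 3.4,"ty": 0.1,"tz": -9.9,"rx": 0,"ry": 0,"rz": 0},{"tx": 3.4,"ty": 0.1,"tz": -9.9,"rx": 0,"ry": 0,"rz": 0},{"tx": 3.4,"ty": 0.1,"tz": -9.9,"rx": 0,"ry": 0,"rz": 0},{"tx": 3.4,"ty": 0.1,"tz": -9.9,"rx": 0,"ry": 0,"rz": 0},{"tx": 3.4,"ty": 0.1,"tz": -9.9,"rx": 0,"ry": 0,"rz": 0},{"tx": 3.4,"ty": 0.1,"tz": -9.9,"rx": 0,"ry": 0,"rz": 0}]'

```text
time: 3.05
tool_pos: [437.7, 14.1, 106.2]
tcp_rot: [2.719, -0.028, 1.525]
contact_force: [-0.2, 0.3, -0.5]
grip_width: 29.6
finger_force: 0.0
```

Request:
carry_out --plan '[{"tx": 0,"ty": 0,"tz": 0,"rx": 0,"ry": 0,"rz": 0},{"tx": 0,"ty": 0,"tz": 0,"rx": 0,"ry": 0,"rz": 0},{"tx": 0,"ty": 0,"tz": 0,"rx": 0,"ry": 0,"rz": 0},{"tx": 0,"ty": 0,"tz": 0,"rx": 0,"ry": 0,"rz": 0},{"tx": 0,"ty": 0,"tz": 0,"rx": 0,"ry": 0,"rz": 0}]' --gripper 1

```text
time: 3.55
tool_pos: [437.3, 14.2, 106.7]
tcp_rot: [2.718, -0.027, 1.525]
contact_force: [0.2, -0.0, -0.8]
grip_width: 0.4
finger_force: 0.0
```

```bash
python3 - <<'E'
from h import *
o=bot.get_obs();print(o['tool_pos'],o['tcp_rot'],o['contact_force'],o['grip_width'],o['joint_positions'])
# arc deltas: TCP relative to handle keeps 11mm along tool z with tilt; hinge at (628.3,12.9,53)
x0,z0=o['tool_pos'][0],o['tool_pos'][2]
tl0=np.pi-o['tcp_rot'][0]; 
d=11
yaw=-.0575
th=np.linspace(0,1.82,25)
tl=np.interp(th,[0,.3,1.5,1.82],[tl0,tl0,0,0])
hx=-195*np.cos(th+.01);hz=195*np.sin(th+.01)
tx=hx+d*np.sin(tl);tz=hz-d*np.cos(tl)
for i in range(1,25): print(i,round(th[i],2),np.round((tx[i]-tx[i-1])*np.array([np.cos(yaw),np.sin(yaw)]),1),round(tz[i]-tz[i-1],1),round(-(tl[i]-tl[i-1]),3))
E
```

```text
[437.32821893  14.2203492  106.70738058] [ 2.71783383 -0.02729863  1.52514061] [ 0.22632589 -0.04171842 -0.77350342] 0.4199731238144569 [-0.21179293  0.18570771  2.27314968  0.33777933  0.28300365 -0.46603162]
1 0.08 [ 0.7 -0. ] 14.8 -0.0
2 0.15 [ 1.8 -0.1] 14.7 -0.0
3 0.23 [ 2.9 -0.2] 14.5 -0.0
4 0.3 [ 4.  -0.2] 14.2 0.001
5 0.38 [ 4.8 -0.3] 13.8 0.027
6 0.46 [ 5.8 -0.3] 13.3 0.027
7 0.53 [ 6.8 -0.4] 12.9 0.027
8 0.61 [ 7.8 -0.4] 12.3 0.027
9 0.68 [ 8.7 -0.5] 11.6 0.027
10 0.76 [ 9.6 -0.6] 10.9 0.027
11 0.83 [10.4 -0.6] 10.2 0.027
12 0.91 [11.1 -0.6] 9.3 0.027
13 0.99 [11.8 -0.7] 8.4 0.027
14 1.06 [12.4 -0.7] 7.5 0.027
15 1.14 [12.9 -0.7] 6.5 0.027
16 1.21 [13.4 -0.8] 5.5 0.027
17 1.29 [13.8 -0.8] 4.5 0.027
18 1.36 [14.1 -0.8] 3.4 0.027
19 1.44 [14.3 -0.8] 2.3 0.027
20 1.52 [14.5 -0.8] 1.2 0.021
21 1.59 [14.8 -0.8] 0.1 -0.0
22 1.67 [14.7 -0.8] -1.0 -0.0
23 1.74 [14.6 -0.8] -2.1 -0.0
24 1.82 [14.4 -0.8] -3.2 -0.0
```

```bash
cat >> h.py <<'E'
from scipy.spatial.transform import Rotation as Ro
def rv(tilt,yaw,syaw=-.0575):
    "rotation vector (world) from present to tool-down with yaw, tilted by tilt about station y (fingers forward)"
    T=Ro.from_rotvec(-tilt*np.array([-np.sin(syaw),np.cos(syaw),0]))*Ro.from_euler('xyz',[np.pi,0,yaw])
    return (T*Ro.from_euler('xyz',bot.get_obs()['tcp_rot']).inv()).as_rotvec()
E
python3 -c "
from h import *
print(rv(.2,1.514))"
```

```text
[-0.01582989  0.22485145 -0.00806885]
```

Request:
carry_out --plan '[{"tx": -2,"ty": 4.9,"tz": 0,"rx": -0.008,"ry": 0.112,"rz": -0.004},{"tx": -2,"ty": 4.9,"tz": 0,"rx": -0.008,"ry": 0.112,"rz": -0.004},{"tx": 0,"ty": 0,"tz": -5,"rx": 0,"ry": 0,"rz": 0},{"tx": 0,"ty": 0,"tz": 0,"rx": 0,"ry": 0,"rz": 0}]' --gripper 0.65

```text
time: 3.95
tool_pos: [433.7, 25.1, 100.4]
tcp_rot: [2.924, -0.007, 1.518]
contact_force: [-0.8, 0.2, -0.7]
grip_width: 27.9
finger_force: 0.0
```

Request:
carry_out --plan '[{"tx": 0,"ty": 0,"tz": -10,"rx": 0,"ry": 0,"rz": 0},{"tx": 0,"ty": 0,"tz": -10,"rx": 0,"ry": 0,"rz": 0},{"tx": 0,"ty": 0,"tz": -10,"rx": 0,"ry": 0,"rz": 0},{"tx": 0,"ty": 0,"tz": 0,"rx": 0,"ry": 0,"rz": 0}]'

```text
time: 4.35
tool_pos: [431.9, 24.7, 69.8]
tcp_rot: [2.927, -0.007, 1.516]
contact_force: [0.5, -0.4, -0.3]
grip_width: 32.0
finger_force: 0.0
```

```bash
python3 - <<'E'
from h import *
o=bot.get_obs();print(o['tool_pos'],o['tcp_rot'],o['contact_force'],o['grip_width'],o['joint_positions'])
E
```

```text
[431.88412494  24.70294562  69.8249973 ] [ 2.92710357 -0.00727195  1.51620663] [ 0.52597426 -0.43630273 -0.26689117] 32.02616755422214 [-0.1391585   0.30998601  2.15140371  0.05561597  0.46766079 -0.13075915]
```

Request:
carry_out --plan '[{"tx": 1,"ty": 0,"tz": -8,"rx": 0,"ry": 0,"rz": 0},{"tx": 1,"ty": 0,"tz": -8,"rx": 0,"ry": 0,"rz": 0},{"tx": 0,"ty": 0,"tz": -8,"rx": 0,"ry": 0,"rz": 0},{"tx": 0,"ty": 0,"tz": 0,"rx": 0,"ry": 0,"rz": 0}]'

```text
time: 4.75
tool_pos: [435.2, 24.7, 46.1]
tcp_rot: [2.927, -0.007, 1.517]
contact_force: [-0.4, 0.3, -0.6]
grip_width: 32.5
finger_force: 0.0
```

Request:
carry_out --plan '[{"tx": 0,"ty": 0,"tz": 0,"rx": 0,"ry": 0,"rz": 0},{"tx": 0,"ty": 0,"tz": 0,"rx": 0,"ry": 0,"rz": 0},{"tx": 0,"ty": 0,"tz": 0,"rx": 0,"ry": 0,"rz": 0},{"tx": 0,"ty": 0,"tz": 0,"rx": 0,"ry": 0,"rz": 0}]' --gripper 1

```text
time: 5.15
tool_pos: [434.1, 24.8, 46.9]
tcp_rot: [2.929, -0.007, 1.517]
contact_force: [-4.2, -1.3, 4.4]
grip_width: 8.7
finger_force: 30.0
```

Request:
carry_out --plan '[{"tx": 0.7,"ty": 0,"tz": 14.8,"rx": 0,"ry": 0,"rz": 0},{"tx": 1.8,"ty": -0.1,"tz": 14.7,"rx": 0,"ry": 0,"rz": 0},{"tx": 2.9,"ty": -0.2,"tz": 14.5,"rx": 0,"ry": 0,"rz": 0},{"tx": 4.0,"ty": -0.2,"tz": 14.2,"rx": 0,"ry": 0,"rz": 0},{"tx": 5.1,"ty": -0.3,"tz": 13.9,"rx": 0,"ry": 0,"rz": 0},{"tx": 6.1,"ty": -0.4,"tz": 13.5,"rx": 0,"ry": 0,"rz": 0}]'

```text
time: 5.75
tool_pos: [453.3, 23.8, 132.0]
tcp_rot: [2.933, -0.007, 1.517]
contact_force: [-4.2, -0.1, -2.8]
grip_width: 8.9
finger_force: 30.0
```

Request:
carry_out --plan '[{"tx": 7.1,"ty": -0.4,"tz": 13.0,"rx": 0,"ry": 0,"rz": 0},{"tx": 8.1,"ty": -0.5,"tz": 12.4,"rx": 0,"ry": 0,"rz": 0},{"tx": 9.0,"ty": -0.5,"tz": 11.7,"rx": 0,"ry": 0,"rz": 0},{"tx": 9.9,"ty": -0.6,"tz": 11.0,"rx": 0,"ry": 0,"rz": 0},{"tx": 10.7,"ty": -0.6,"tz": 10.2,"rx": 0,"ry": 0,"rz": 0},{"tx": 11.4,"ty": -0.7,"tz": 9.4,"rx": 0,"ry": 0,"rz": 0}]'

```text
time: 6.35
tool_pos: [509.4, 20.8, 200.9]
tcp_rot: [2.932, -0.007, 1.517]
contact_force: [-13.7, 1.4, 11.6]
grip_width: 8.8
finger_force: 30.0
```

```bash
python3 - <<'E'
from h import *
o=bot.get_obs();print(o['tool_pos'],o['tcp_rot'],o['contact_force'],o['grip_width'],o['joint_positions'])
T=o['tool_pos'];yaw=-.0575
tl0=np.pi-o['tcp_rot'][0];d=10
hx=(T[0]-d*np.sin(tl0)-628.3);hz=T[2]+d*np.cos(tl0)-53;th0=np.arctan2(hz,-hx);print('theta',th0,'r',np.hypot(hx,hz))
th=np.linspace(th0,1.83,13);tl=np.linspace(tl0,0,13)
r=np.hypot(hx,hz)
tx=-r*np.cos(th)+d*np.sin(tl);tz=r*np.sin(th)-d*np.cos(tl)
for i in range(1,13): print(i,round(th[i],2),np.round((tx[i]-tx[i-1])*np.array([np.cos(yaw),np.sin(yaw)]),1),round(tz[i]-tz[i-1],1),round(-(tl[i]-tl[i-1]),3))
E
```

```text
[509.38104952  20.83288406 200.85248749] [ 2.93216921 -0.0068345   1.51735782] [-13.6515418    1.37591425  11.55217178] 8.76744342311973 [-0.12287649  0.22672563  1.78534155  0.02649109  0.92121028 -0.08253834]
theta 0.9161338109432208 r 198.71832138660432
1 0.99 [12.2 -0.7] 8.7 0.017
2 1.07 [12.8 -0.7] 7.8 0.017
3 1.14 [13.3 -0.8] 6.7 0.017
4 1.22 [13.8 -0.8] 5.7 0.017
5 1.3 [14.2 -0.8] 4.6 0.017
6 1.37 [14.5 -0.8] 3.5 0.017
7 1.45 [14.7 -0.8] 2.4 0.017
8 1.53 [14.9 -0.9] 1.2 0.017
9 1.6 [14.9 -0.9] 0.1 0.017
10 1.68 [14.9 -0.9] -1.0 0.017
11 1.75 [14.8 -0.9] -2.2 0.017
12 1.83 [14.6 -0.8] -3.3 0.017
```

Request:
carry_out --plan '[{"tx": 11,"ty": -0.7,"tz": 10.2,"rx": 0.001,"ry": 0.017,"rz": 0},{"tx": 12.8,"ty": -0.7,"tz": 7.8,"rx": 0.001,"ry": 0.017,"rz": 0},{"tx": 13.3,"ty": -0.8,"tz": 6.7,"rx": 0.001,"ry": 0.017,"rz": 0},{"tx": 13.8,"ty": -0.8,"tz": 5.7,"rx": 0.001,"ry": 0.017,"rz": 0},{"tx": 14.2,"ty": -0.8,"tz": 4.6,"rx": 0.001,"ry": 0.017,"rz": 0},{"tx": 14.5,"ty": -0.8,"tz": 3.5,"rx": 0.001,"ry": 0.017,"rz": 0}]'

```text
time: 6.95
tool_pos: [591.8, 16.3, 239.5]
tcp_rot: [3.03, -0.008, 1.516]
contact_force: [-2.3, 3.0, -0.1]
grip_width: 8.9
finger_force: 30.0
```

Request:
carry_out --plan '[{"tx": 14.7,"ty": -0.8,"tz": 2.4,"rx": 0.001,"ry": 0.017,"rz": 0},{"tx": 14.9,"ty": -0.8,"tz": 1.2,"rx": 0.001,"ry": 0.017,"rz": 0},{"tx": 14.9,"ty": -0.8,"tz": 0.1,"rx": 0.001,"ry": 0.017,"rz": 0},{"tx": 14.9,"ty": -0.8,"tz": -1.0,"rx": 0.001,"ry": 0.017,"rz": 0},{"tx": 14.8,"ty": -0.8,"tz": -2.2,"rx": 0.001,"ry": 0.017,"rz": 0}]'

```text
time: 7.45
tool_pos: [666.4, 12.3, 239.9]
tcp_rot: [3.114, -0.008, 1.516]
contact_force: [-1.3, 2.7, 2.3]
grip_width: 8.6
finger_force: 30.0
```

```bash
python3 - <<'E'
from h import *
o=bot.get_obs();print(o['tool_pos'],o['tcp_rot'],o['contact_force'],o['grip_width'],o['joint_positions'])
T=o['tool_pos'];tl0=np.pi-o['tcp_rot'][0];d=10
hx=(T[0]-d*np.sin(tl0)-628.3);hz=T[2]+d*np.cos(tl0)-53;print(np.arctan2(hz,-hx),np.hypot(hx,hz))
E
```

```text
[666.42013062  12.29056672 239.85733067] [ 3.1142397  -0.00814596  1.5158496 ] [-1.28439433  2.7480854   2.28828207] 8.63005304937434 [-0.1009477   0.58769346  1.08899698  0.00947549  1.4379575  -0.04701804]
1.7607364867123396 200.45873310996063
```

Request:
carry_out --plan '[{"tx": 14.4,"ty": -0.8,"tz": -3.4,"rx": 0,"ry": 0.017,"rz": 0},{"tx": 5,"ty": -0.3,"tz": -1.4,"rx": 0,"ry": 0,"rz": 0},{"tx": 0,"ty": 0,"tz": 0,"rx": 0,"ry": 0,"rz": 0},{"tx": 0,"ty": 0,"tz": 0,"rx": 0,"ry": 0,"rz": 0}]'

```text
time: 7.85
tool_pos: [685.8, 11.0, 234.7]
tcp_rot: [3.129, -0.007, 1.516]
contact_force: [1.7, 3.2, -1.1]
grip_width: 8.6
finger_force: 30.0
```

Request:
carry_out --plan '[{"tx": 0,"ty": 0,"tz": 0,"rx": 0,"ry": 0,"rz": 0},{"tx": 0,"ty": 0,"tz": 0,"rx": 0,"ry": 0,"rz": 0},{"tx": 0,"ty": 0,"tz": 10,"rx": 0,"ry": 0,"rz": 0},{"tx": 0,"ty": 0,"tz": 25,"rx": 0,"ry": 0,"rz": 0},{"tx": -30,"ty": -5,"tz": 15,"rx": 0,"ry": 0,"rz": 0},{"tx": -45,"ty": -5,"tz": 0,"rx": 0,"ry": 0,"rz": 0},{"tx": -45,"ty": -5,"tz": 0,"rx": 0,"ry": 0,"rz": 0},{"tx": -45,"ty": -5,"tz": 0,"rx": 0,"ry": 0,"rz": 0},{"tx": -40,"ty": -5,"tz": 0,"rx": 0,"ry": 0,"rz": 0},{"tx": 0,"ty": 0,"tz": 0,"rx": 0,"ry": 0,"rz": 0}]' --gripper 0.6

```text
time: 8.85
tool_pos: [476.4, -14.8, 286.0]
tcp_rot: [3.131, -0.006, 1.514]
contact_force: [0.1, 0.3, -0.1]
grip_width: 36.6
finger_force: 0.0
```

```bash
python3 - <<'E'
from h import *
o=bot.get_obs();print(o['tool_pos'],o['tcp_rot'],o['contact_force'],o['grip_width'])
im,m=snap('wrist','w3.png');im2,m2=snap('top','t3.png')
a=cv2.resize(im[:,:,::-1],(400,300),interpolation=2);b=cv2.resize(im2[160:280,180:340,::-1],(400,300),interpolation=2)
cv2.imwrite('pics/v3.png',np.hstack([a,b]))
print('pockets proj',proj(m,[(557.9,95,91),(555,43.1,91),(552,-8.8,91),(549,-60.7,91),(557.9,95,24),(555,43.1,24),(552,-8.8,24),(549,-60.7,24)]).round(0).tolist())
E
```

```text
[476.42435032 -14.76939564 285.98372766] [ 3.13066537 -0.00551564  1.51425082] [ 0.11089162  0.3231838  -0.10136863] 36.60887054958751
pockets proj [[327.0, 64.0], [325.0, 115.0], [322.0, 162.0], [320.0, 205.0], [315.0, 71.0], [313.0, 114.0], [311.0, 154.0], [310.0, 191.0]]
```

View pics/v3.png

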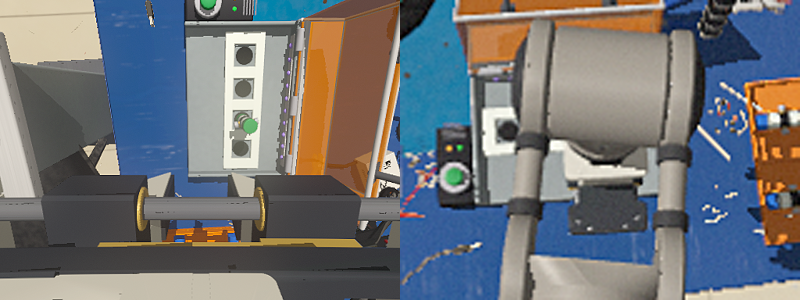

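```bash
python3 - <<'E'
from h import *
d=np.load('pics/w3.png.npz');im=d['im'];m={k:d[k] for k in('camera_matrix','dist','R','t')}
g=cv2.cvtColor(im,cv2.COLOR_RGB2GRAY);hsv=cv2.cvtColor(im,cv2.COLOR_RGB2HSV)
sub=np.zeros_like(g);sub[35:220,285:345]=1
w=((g>200)&(sub>0)).astype('uint8');n,l,s,c=cv2.connectedComponentsWithStats(w);i=1+np.argmax(s[1:,4])
cn=cv2.findContours((l==i).astype('uint8'),cv2.RETR_CCOMP,cv2.CHAIN_APPROX_NONE)
for q,hh in zip(cn[0],cn[1][0]):
    if cv2.contourArea(q)>60:
        r=cv2.minAreaRect(q);bx=ray(m,cv2.boxPoints(r),24);ce=bx.mean(0)
        print(hh[3]>=0,np.round(r[0]),np.round(r[1]),ce.round(1),np.linalg.norm(bx[0]-bx[1]).round(1),np.linalg.norm(bx[2]-bx[1]).round(1))
gm=((hsv[...,0]>45)&(hsv[...,0]<85)&(hsv[...,1]>100)&(sub>0)).astype('uint8')
M=cv2.moments(gm,True);print('green',M['m00'],ray(m,[(M['m10']/M['m00'],M['m01']/M['m00'])],91))
E
```

```text
False [312. 128.] [ 50. 175.] [552.3  16.7  24. ] 226.9 61.7
True [312. 171.] [38. 62.] [552.5 -33.9  24. ] 86.2 50.6
True [312. 113.] [29. 28.] [552.7  43.9  24. ] 35.3 37.4
True [313.  70.] [30. 30.] [555.1  96.1  24. ] 35.2 37.3
green 241.0 [[550.01940129  -7.99533723  91.        ]]
```

Request:
carry_out --plan '[{"tx": 9.2,"ty": 0.8,"tz": -18,"rx": 0,"ry": 0,"rz": -0.131},{"tx": 9.2,"ty": 0.8,"tz": -18,"rx": 0,"ry": 0,"rz": -0.131},{"tx": 9.2,"ty": 0.8,"tz": -18,"rx": 0,"ry": 0,"rz": -0.131},{"tx": 9.2,"ty": 0.8,"tz": -18,"rx": 0,"ry": 0,"rz": -0.131},{"tx": 9.2,"ty": 0.8,"tz": -18,"rx": 0,"ry": 0,"rz": -0.131},{"tx": 9.2,"ty": 0.8,"tz": -18,"rx": 0,"ry": 0,"rz": -0.131},{"tx": 9.2,"ty": 0.8,"tz": -18,"rx": 0,"ry": 0,"rz": -0.131},{"tx": 9.2,"ty": 0.8,"tz": -18,"rx": 0,"ry": 0,"rz": -0.131},{"tx": 0,"ty": 0,"tz": 0,"rx": 0,"ry": 0,"rz": 0},{"tx": 0,"ty": 0,"tz": 0,"rx": 0,"ry": 0,"rz": 0}]' --gripper 0.457

```text
time: 9.95
tool_pos: [555.2, -8.2, 140.7]
tcp_rot: [3.13, -0.006, 0.471]
contact_force: [0.5, -0.2, 0.3]
grip_width: 49.6
finger_force: 0.0
```

Request:
carry_out --plan '[{"tx": 0,"ty": 0,"tz": -19,"rx": 0,"ry": 0,"rz": 0},{"tx": 0,"ty": 0,"tz": -19,"rx": 0,"ry": 0,"rz": 0},{"tx": 0,"ty": 0,"tz": -19,"rx": 0,"ry": 0,"rz": 0},{"tx": 0,"ty": 0,"tz": -19,"rx": 0,"ry": 0,"rz": 0},{"tx": 0,"ty": 0,"tz": 0,"rx": 0,"ry": 0,"rz": 0}]'

```text
time: 10.45
tool_pos: [553.7, -8.1, 63.9]
tcp_rot: [3.131, -0.004, 0.47]
contact_force: [-0.3, -0.3, 0.5]
grip_width: 49.9
finger_force: 0.0
```

Request:
carry_out --plan '[{"tx": -3,"ty": 0,"tz": 1,"rx": 0,"ry": 0,"rz": 0},{"tx": 0,"ty": 0,"tz": 0,"rx": 0,"ry": 0,"rz": 0}]'

```text
time: 10.65
tool_pos: [552.2, -8.3, 67.5]
tcp_rot: [3.128, -0.008, 0.468]
contact_force: [0.0, 0.2, -0.1]
grip_width: 50.0
finger_force: 0.0
```

Request:
carry_out --plan '[{"tx": 0,"ty": 0,"tz": 0,"rx": 0,"ry": 0,"rz": 0},{"tx": 0,"ty": 0,"tz": 0,"rx": 0,"ry": 0,"rz": 0},{"tx": 0,"ty": 0,"tz": 0,"rx": 0,"ry": 0,"rz": 0},{"tx": 0,"ty": 0,"tz": 0,"rx": 0,"ry": 0,"rz": 0},{"tx": 0,"ty": 0,"tz": 0,"rx": 0,"ry": 0,"rz": 0},{"tx": 0,"ty": 0,"tz": 15,"rx": 0,"ry": 0,"rz": 0},{"tx": 0,"ty": 0,"tz": 40,"rx": 0,"ry": 0,"rz": 0},{"tx": 0,"ty": 0,"tz": 40,"rx": 0,"ry": 0,"rz": 0}]' --gripper 1

```text
time: 11.45
tool_pos: [550.6, -8.1, 160.8]
tcp_rot: [3.131, -0.004, 0.467]
contact_force: [0.5, 0.2, -1.6]
grip_width: 21.8
finger_force: 3.0
```

Request:
carry_out --plan '[{"tx": -10,"ty": 29,"tz": 0,"rx": 0,"ry": 0,"rz": 0},{"tx": -10,"ty": 29,"tz": 0,"rx": 0,"ry": 0,"rz": 0},{"tx": -10,"ty": 29,"tz": 0,"rx": 0,"ry": 0,"rz": 0},{"tx": -10,"ty": 29,"tz": 0,"rx": 0,"ry": 0,"rz": 0},{"tx": -10,"ty": 29,"tz": 0,"rx": 0,"ry": 0,"rz": 0},{"tx": -10,"ty": 29,"tz": 0,"rx": 0,"ry": 0,"rz": 0},{"tx": -10,"ty": 29,"tz": 0,"rx": 0,"ry": 0,"rz": 0},{"tx": -10,"ty": 29,"tz": 0,"rx": 0,"ry": 0,"rz": 0},{"tx": -10,"ty": 29,"tz": 0,"rx": 0,"ry": 0,"rz": 0},{"tx": -10,"ty": 29,"tz": 0,"rx": 0,"ry": 0,"rz": 0},{"tx": -10,"ty": 29,"tz": 0,"rx": 0,"ry": 0,"rz": 0},{"tx": -10,"ty": 29,"tz": 0,"rx": 0,"ry": 0,"rz": 0}]'

```text
time: 12.65
tool_pos: [430.7, 340.9, 160.4]
tcp_rot: [3.129, -0.005, 0.467]
contact_force: [0.4, 0.7, -1.0]
grip_width: 21.3
finger_force: 30.0
```

```bash
python3 - <<'E'
from h import *
o=bot.get_obs();print(o['tool_pos'],o['tcp_rot'],o['contact_force'],o['grip_width'])
im,m=snap('wrist','w4.png');im2,m2=snap('side','s4.png')
cv2.imwrite('pics/v4.png',np.hstack([cv2.resize(i[:,:,::-1],(400,300),interpolation=2) for i in(im,im2)]))
E
```

```text
[430.73822281 340.8809139  160.42135509] [ 3.12931876 -0.00540699  0.4672947 ] [ 0.44625685  0.65762778 -1.02924515] 21.30211244461462
```

View pics/v4.png

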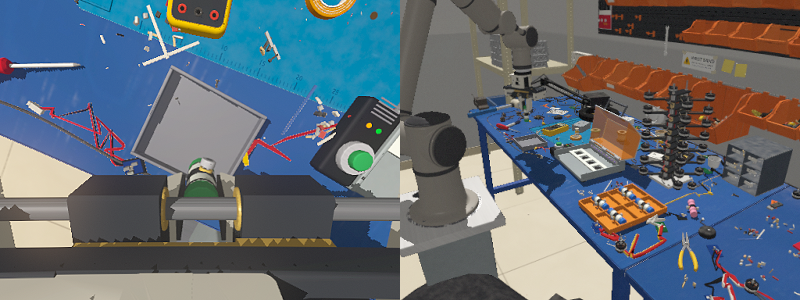

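```bash
python3 - <<'E'
from h import *
d=np.load('pics/w4.png.npz');im=d['im'];m={k:d[k] for k in('camera_matrix','dist','R','t')}
print(proj(m,[(430.7,340.9,160.4+k) for k in(25,10,0,-10,-20,-47)]).round(0).tolist())
cv2.imwrite('pics/v5.png',cv2.resize(im[170:310,190:330,::-1],(560,560),interpolation=2))
E
```

```text
[[259.0, 258.0], [258.0, 244.0], [258.0, 237.0], [258.0, 230.0], [257.0, 224.0], [257.0, 210.0]]
```

View pics/v5.png

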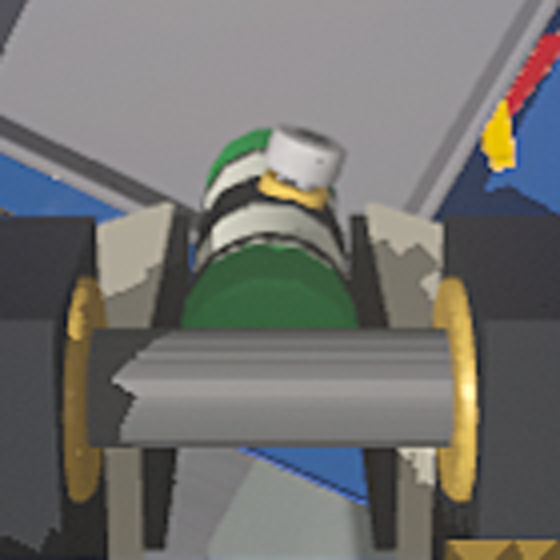

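```bash
python3 - <<'E'
from h import *
d=np.load('pics/w4.png.npz');m={k:d[k] for k in('camera_matrix','dist','R','t')}
print(ray(m,np.array([(174,67),(267,122),(132,158)])*1.28,20))
E
```

```text
[[495.48872046 406.87115324  20.        ]
 [488.8941314  277.63720534  20.        ]
 [372.28246096 407.72450388  20.        ]]
```

Request:
carry_out --plan '[{"tx": 0,"ty": 0,"tz": -25,"rx": 0,"ry": 0,"rz": 0},{"tx": 0,"ty": 0,"tz": -25,"rx": 0,"ry": 0,"rz": 0},{"tx": 0,"ty": 0,"tz": -25,"rx": 0,"ry": 0,"rz": 0},{"tx": 0,"ty": 0,"tz": -15,"rx": 0,"ry": 0,"rz": 0},{"tx": 0,"ty": 0,"tz": -9,"rx": 0,"ry": 0,"rz": 0},{"tx": 0,"ty": 0,"tz": -4,"rx": 0,"ry": 0,"rz": 0},{"tx": 0,"ty": 0,"tz": 0,"rx": 0,"ry": 0,"rz": 0},{"tx": 0,"ty": 0,"tz": 0,"rx": 0,"ry": 0,"rz": 0}]'

```text
time: 13.55
tool_pos: [432.1, 340.0, 58.5]
tcp_rot: [3.129, -0.008, 0.467]
contact_force: [0.6, 0.5, -1.1]
grip_width: 21.4
finger_force: 30.0
```

Request:
carry_out --plan '[{"tx": 0,"ty": 0,"tz": -3,"rx": 0,"ry": 0,"rz": 0},{"tx": 0,"ty": 0,"tz": -2,"rx": 0,"ry": 0,"rz": 0},{"tx": 0,"ty": 0,"tz": 0,"rx": 0,"ry": 0,"rz": 0},{"tx": 0,"ty": 0,"tz": 0,"rx": 0,"ry": 0,"rz": 0}]'

```text
time: 13.95
tool_pos: [431.5, 339.9, 52.8]
tcp_rot: [3.129, -0.006, 0.467]
contact_force: [-0.1, 0.9, -1.7]
grip_width: 21.4
finger_force: 30.0
```

Request:
carry_out --plan '[{"tx": 0,"ty": 0,"tz": 0,"rx": 0,"ry": 0,"rz": 0},{"tx": 0,"ty": 0,"tz": 0,"rx": 0,"ry": 0,"rz": 0},{"tx": 0,"ty": 0,"tz": 0,"rx": 0,"ry": 0,"rz": 0},{"tx": 0,"ty": 0,"tz": 0,"rx": 0,"ry": 0,"rz": 0},{"tx": 0,"ty": 0,"tz": 20,"rx": 0,"ry": 0,"rz": 0},{"tx": 0,"ty": 0,"tz": 40,"rx": 0,"ry": 0,"rz": 0},{"tx": 0,"ty": 0,"tz": 40,"rx": 0,"ry": 0,"rz": 0},{"tx": 0,"ty": 0,"tz": 40,"rx": 0,"ry": 0,"rz": 0},{"tx": 0,"ty": -40,"tz": 10,"rx": 0,"ry": 0,"rz": 0.13},{"tx": 0,"ty": -40,"tz": 10,"rx": 0,"ry": 0,"rz": 0.13},{"tx": 0,"ty": -40,"tz": 10,"rx": 0,"ry": 0,"rz": 0.13},{"tx": 0,"ty": -40,"tz": 10,"rx": 0,"ry": 0,"rz": 0.13}]' --gripper 0.457

```text
time: 15.15
tool_pos: [431.2, 178.5, 233.3]
tcp_rot: [3.129, -0.007, 0.993]
contact_force: [1.0, 0.2, 0.2]
grip_width: 49.6
finger_force: 0.0
```

```bash
python3 - <<'E'
from h import *
im,m=snap('wrist','w6.png')
hsv=cv2.cvtColor(im,cv2.COLOR_RGB2HSV)
g=((hsv[...,0]>45)&(hsv[...,0]<85)&(hsv[...,1]>100)).astype('uint8');n,l,s,c=cv2.connectedComponentsWithStats(g)
for i in range(1,n):
    if s[i,4]>40: print(c[i],s[i],ray(m,[c[i]],76).round(0),ray(m,[c[i]],16).round(0))
print(bot.get_obs()['tool_pos'])
E
```

```text
[159.08052434  37.17041199] [147  24  26  28 534] [[429. 337.  76.]] [[422. 355.  16.]]
[181.22807018  54.        ] [173  43  13  18  57] [[437. 314.  76.]] [[432. 329.  16.]]
[312.11570248 145.72451791] [302 135  21  22 363] [[496. 175.  76.]] [[502. 163.  16.]]
[431.85665287 173.92979889 234.82116234]
```

Request:
carry_out --plan '[{"tx": 3.6,"ty": -46,"tz": 6,"rx": 0,"ry": 0,"rz": 0.045},{"tx": 3.6,"ty": -46,"tz": 6,"rx": 0,"ry": 0,"rz": 0.045},{"tx": 3.6,"ty": -46,"tz": 6,"rx": 0,"ry": 0,"rz": 0.045},{"tx": 3.6,"ty": -46,"tz": 6,"rx": 0,"ry": 0,"rz": 0.045},{"tx": 3.6,"ty": -46,"tz": 6,"rx": 0,"ry": 0,"rz": 0.045},{"tx": 3.6,"ty": -46,"tz": 6,"rx": 0,"ry": 0,"rz": 0.045},{"tx": 3.6,"ty": -46,"tz": 6,"rx": 0,"ry": 0,"rz": 0.045},{"tx": 3.6,"ty": -46,"tz": 6,"rx": 0,"ry": 0,"rz": 0.045},{"tx": 3.6,"ty": -46,"tz": 6,"rx": 0,"ry": 0,"rz": 0.045},{"tx": 3.6,"ty": -46,"tz": 6,"rx": 0,"ry": 0,"rz": 0.045},{"tx": 3.6,"ty": -46,"tz": 6,"rx": 0,"ry": 0,"rz": 0.045},{"tx": 3.6,"ty": -46,"tz": 6,"rx": 0,"ry": 0,"rz": 0.045}]'

```text
time: 16.4
tool_pos: [474.5, -374.0, 305.1]
tcp_rot: [3.129, -0.006, 1.529]
contact_force: [1.9, 0.0, -0.5]
grip_width: 49.8
finger_force: 0.0
```

Request:
carry_out --plan '[{"tx": 0,"ty": 0,"tz": 0,"rx": 0,"ry": 0,"rz": 0},{"tx": 0,"ty": 0,"tz": 0,"rx": 0,"ry": 0,"rz": 0},{"tx": 0,"ty": 0,"tz": 0,"rx": 0,"ry": 0,"rz": 0}]'

```text
time: 16.7
tool_pos: [474.7, -371.0, 304.7]
tcp_rot: [3.13, -0.007, 1.527]
contact_force: [0.4, 0.2, 0.3]
grip_width: 49.7
finger_force: 0.0
```

```bash
cat >> h.py <<'E'
def caps(f):
    "blue-capped tubes seen by the wrist camera: centre at z=20 and tube direction"
    im,m=snap('wrist',f)
    hsv=cv2.cvtColor(im,cv2.COLOR_RGB2HSV)
    orange=((hsv[...,0]>5)&(hsv[...,0]<18)&(hsv[...,1]>130)).astype('uint8')
    n,l,s,c=cv2.connectedComponentsWithStats(orange);i=1+np.argmax(s[1:,4])
    hull=cv2.convexHull(cv2.findContours((l==i).astype('uint8'),0,2)[0][0] if 0 else np.argwhere(l==i)[:,::-1].astype(np.int32).reshape(-1,1,2))
    q=cv2.minAreaRect(hull);bx=ray(m,cv2.boxPoints(q),22);print('tray',bx.mean(0).round(1),bx.round(0)[:,:2].tolist())
    T=np.zeros(im.shape[:2],'uint8');cv2.fillConvexPoly(T,hull,1)
    w=((hsv[...,1]<60)&(hsv[...,2]>150)&(T>0)).astype('uint8')
    b=((hsv[...,0]>100)&(hsv[...,0]<125)&(hsv[...,1]>110)&(T>0)).astype('uint8')
    n,l,s,c=cv2.connectedComponentsWithStats(b)
    P=[c[i] for i in range(1,n) if s[i,4]>60]
    W=ray(m,P,20)
    print('blue',[(p.round(0).tolist(),x[:2].round(1).tolist()) for p,x in zip(P,W)])
    for i in range(len(W)):
        for j in range(i):
            d=W[i]-W[j]
            if 40<np.hypot(*d[:2])<75:
                d=d if d[1]>0 else -d
                print('capsule',((W[i]+W[j])/2)[:2].round(1),'len',np.hypot(*d[:2]).round(1),'yaw',np.arctan2(-d[0],d[1]).round(3))
E
python3 - <<'E'
from h import *
o=bot.get_obs();print(o['tool_pos'],o['tcp_rot'])
caps('w7.png')
E
```

```text
[ 474.74187285 -370.99552947  304.6780808 ] [ 3.12966206 -0.00702267  1.52745925]
tray [ 474.5 -312.5   22. ] [[371.0, -223.0], [580.0, -226.0], [590.0, -402.0], [357.0, -399.0]]
blue [([293.0, 56.0], [529.5, -237.3]), ([211.0, 58.0], [422.3, -235.3]), ([294.0, 104.0], [531.4, -297.7]), ([215.0, 105.0], [422.6, -295.3]), ([218.0, 172.0], [420.4, -386.7])]
capsule [ 530.5 -267.5] len 60.4 yaw 0.03
capsule [ 422.5 -265.3] len 60.0 yaw 0.005
```

View pics/w7.png

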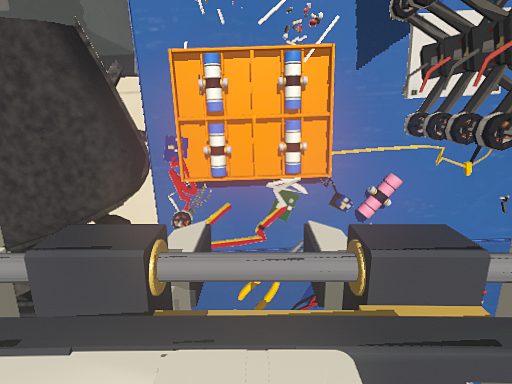

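```bash
python3 - <<'E'
from h import *
d=np.load('pics/w7.png.npz');m={k:d[k] for k in('camera_matrix','dist','R','t')};im=d['im']
for n,p in dict(A=(213.5,83),B=(292,81.5),C=(217,149.5),D=(292.5,147)).items():
    x0,y0=int(p[0]),int(p[1])
    # refine with black band
    g=im[y0-14:y0+14,x0-9:x0+10].max(2)<60
    yy,xx=np.nonzero(g);q=(xx.mean()+x0-9,yy.mean()+y0-14)
    print(n,np.round(q,1),ray(m,[p],20).round(1)[0,:2],'band',ray(m,[q],27).round(1)[0,:2])
E
```

```text
A [nan nan] [ 423.5 -266.6] band [nan nan]
B [nan nan] [ 528.4 -269.2] band [nan nan]
C [nan nan] [ 421.3 -355.2] band [nan nan]
D [nan nan] [ 527.8 -356.4] band [nan nan]<stdin>:7: RuntimeWarning: Mean of empty slice.
  ret = ret.dtype.type(ret / rcount)
```

Request:
carry_out --plan '[{"tx": 9,"ty": 17,"tz": -40,"rx": 0,"ry": 0,"rz": 0.004},{"tx": 9,"ty": 17,"tz": -40,"rx": 0,"ry": 0,"rz": 0.004},{"tx": 9,"ty": 17,"tz": -40,"rx": 0,"ry": 0,"rz": 0.004},{"tx": 9,"ty": 17,"tz": -40,"rx": 0,"ry": 0,"rz": 0.004},{"tx": 9,"ty": 17,"tz": -40,"rx": 0,"ry": 0,"rz": 0.004},{"tx": 9,"ty": 17,"tz": -40,"rx": 0,"ry": 0,"rz": 0.004},{"tx": 0,"ty": 0,"tz": 0,"rx": 0,"ry": 0,"rz": 0},{"tx": 0,"ty": 0,"tz": 0,"rx": 0,"ry": 0,"rz": 0},{"tx": 0,"ty": 0,"tz": 0,"rx": 0,"ry": 0,"rz": 0}]'

```text
time: 17.65
tool_pos: [529.9, -271.2, 67.3]
tcp_rot: [3.126, -0.004, 1.551]
contact_force: [-0.4, -0.6, 0.4]
grip_width: 50.1
finger_force: 0.0
```

```bash
python3 - <<'E'
from h import *
for i in range(3):
    o=bot.get_obs();print(o['tool_pos'].round(1),o['tcp_rot'].round(3)); im,m=snap('wrist','w8_%d.png'%i)
cv2.imwrite('pics/v8.png',im[:,:,::-1])
print(proj(m,[(529,-268.5,20),(509,-268.5,20),(549,-268.5,20)]))
E
```

```text
[ 529.9 -271.2   67.3] [ 3.126 -0.004  1.551]
[ 529.8 -271.5   67.4] [ 3.126e+00 -3.000e-03  1.551e+00]
[ 529.6 -271.5   67.2] [ 3.126 -0.004  1.551]
[[256.75726227 207.14720636]
 [227.72908635 207.86213011]
 [285.7268118  206.44029922]]
```

View pics/v8.png

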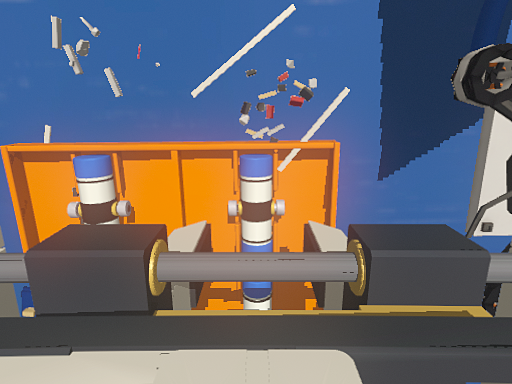

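Request:
carry_out --plan '[{"tx": -0.5,"ty": 2.9,"tz": -15,"rx": 0,"ry": 0,"rz": 0},{"tx": 0,"ty": 0,"tz": -15,"rx": 0,"ry": 0,"rz": 0},{"tx": 0,"ty": 0,"tz": -12,"rx": 0,"ry": 0,"rz": 0},{"tx": 0,"ty": 0,"tz": -8,"rx": 0,"ry": 0,"rz": 0},{"tx": 0,"ty": 0,"tz": -3.5,"rx": 0,"ry": 0,"rz": 0},{"tx": 0,"ty": 0,"tz": 0,"rx": 0,"ry": 0,"rz": 0},{"tx": 0,"ty": 0,"tz": 0,"rx": 0,"ry": 0,"rz": 0},{"tx": 0,"ty": 0,"tz": 0,"rx": 0,"ry": 0,"rz": 0}]'

```text
time: 18.6
tool_pos: [528.6, -267.5, 11.9]
tcp_rot: [3.128, -0.006, 1.551]
contact_force: [-0.1, -0.0, 0.6]
grip_width: 49.7
finger_force: 0.0
```

Request:
carry_out --plan '[{"tx": 0,"ty": 0,"tz": 0,"rx": 0,"ry": 0,"rz": 0},{"tx": 0,"ty": 0,"tz": 0,"rx": 0,"ry": 0,"rz": 0},{"tx": 0,"ty": 0,"tz": 0,"rx": 0,"ry": 0,"rz": 0},{"tx": 0,"ty": 0,"tz": 0,"rx": 0,"ry": 0,"rz": 0}]' --gripper 1

```text
time: 19.0
tool_pos: [528.6, -267.4, 11.6]
tcp_rot: [3.128, -0.006, 1.551]
contact_force: [1.0, 0.1, 2.5]
grip_width: 37.3
finger_force: 30.0
```

Request:
carry_out --plan '[{"tx": 0,"ty": 0,"tz": 10,"rx": 0,"ry": 0,"rz": 0},{"tx": 0,"ty": 0,"tz": 25,"rx": 0,"ry": 0,"rz": 0},{"tx": 0,"ty": 0,"tz": 40,"rx": 0,"ry": 0,"rz": 0},{"tx": 0,"ty": 0,"tz": 40,"rx": 0,"ry": 0,"rz": 0},{"tx": 0,"ty": 0,"tz": 35,"rx": 0,"ry": 0,"rz": 0}]'

```text
time: 19.5
tool_pos: [527.9, -267.1, 163.6]
tcp_rot: [3.129, -0.006, 1.551]
contact_force: [-0.1, -0.7, -2.0]
grip_width: 37.1
finger_force: 30.0
```

Request:
carry_out --plan '[{"tx": 2.3,"ty": 30.2,"tz": 0,"rx": 0,"ry": 0,"rz": -0.09},{"tx": 2.3,"ty": 30.2,"tz": 0,"rx": 0,"ry": 0,"rz": -0.09},{"tx": 2.3,"ty": 30.2,"tz": 0,"rx": 0,"ry": 0,"rz": -0.09},{"tx": 2.3,"ty": 30.2,"tz": 0,"rx": 0,"ry": 0,"rz": -0.09},{"tx": 2.3,"ty": 30.2,"tz": 0,"rx": 0,"ry": 0,"rz": -0.09},{"tx": 2.3,"ty": 30.2,"tz": 0,"rx": 0,"ry": 0,"rz": -0.09},{"tx": 2.3,"ty": 30.2,"tz": 0,"rx": 0,"ry": 0,"rz": -0.09},{"tx": 2.3,"ty": 30.2,"tz": 0,"rx": 0,"ry": 0,"rz": -0.09},{"tx": 2.3,"ty": 30.2,"tz": 0,"rx": 0,"ry": 0,"rz": -0.09},{"tx": 2.3,"ty": 30.2,"tz": 0,"rx": 0,"ry": 0,"rz": -0.09},{"tx": 2.3,"ty": 30.2,"tz": 0,"rx": 0,"ry": 0,"rz": -0.09},{"tx": 2.3,"ty": 30.2,"tz": 0,"rx": 0,"ry": 0,"rz": -0.09}]'

```text
time: 20.7
tool_pos: [555.2, 96.3, 161.6]
tcp_rot: [3.13, -0.005, 0.468]
contact_force: [0.8, -0.2, -1.1]
grip_width: 37.3
finger_force: 30.0
```

Request:
carry_out --plan '[{"tx": 0,"ty": 0,"tz": 0,"rx": 0,"ry": 0,"rz": 0},{"tx": 0,"ty": 0,"tz": 0,"rx": 0,"ry": 0,"rz": 0},{"tx": 0,"ty": 0,"tz": 0,"rx": 0,"ry": 0,"rz": 0},{"tx": 0,"ty": 0,"tz": 0,"rx": 0,"ry": 0,"rz": 0},{"tx": 0,"ty": 0,"tz": 0,"rx": 0,"ry": 0,"rz": 0},{"tx": 0,"ty": 0,"tz": 0,"rx": 0,"ry": 0,"rz": 0},{"tx": 0,"ty": 0,"tz": 0,"rx": 0,"ry": 0,"rz": 0},{"tx": 0,"ty": 0,"tz": 0,"rx": 0,"ry": 0,"rz": 0},{"tx": 0,"ty": 0,"tz": 0,"rx": 0,"ry": 0,"rz": 0},{"tx": 0,"ty": 0,"tz": 0,"rx": 0,"ry": 0,"rz": 0},{"tx": 0,"ty": 0,"tz": 0,"rx": 0,"ry": 0,"rz": 0},{"tx": 0,"ty": 0,"tz": 0,"rx": 0,"ry": 0,"rz": 0}]'

```text
time: 21.9
tool_pos: [555.8, 95.2, 161.3]
tcp_rot: [3.129, -0.006, 0.471]
contact_force: [0.0, 0.4, -1.1]
grip_width: 37.0
finger_force: 30.0
```

```bash
cat >> h.py <<'E'
def held(f):
    o=bot.get_obs();print(o['tool_pos'].round(1),o['tcp_rot'].round(3),o['grip_width'].round(1),o['finger_force'])
    im,m=snap('wrist',f);p=np.array(o['tool_pos'])
    print('expect mid/top/bottom',[proj(m,[p+[0,0,8+k]]).round(0)[0].tolist() for k in(0,36,-36)])
    hsv=cv2.cvtColor(im,cv2.COLOR_RGB2HSV)
    b=((hsv[...,0]>104)&(hsv[...,0]<125)&(hsv[...,1]>110)).astype('uint8');b[:,:180]=0;b[:,330:]=0
    n,l,s,c=cv2.connectedComponentsWithStats(b)
    for i in range(1,n):
        if s[i,4]>60: print(c[i].round(0),s[i])
    return im
E
python3 -c "
from h import *
im=held('w9.png');cv2.imwrite('pics/v9.png',im[150:330,150:370,::-1])"
```

```text
Traceback (most recent call last):
  File "h.py", line 40, in held
    o=bot.get_obs();print(o['tool_pos'].round(1),o['tcp_rot'].round(3),o['grip_width'].round(1),o['finger_force'])
                                                                       ^^^^^^^^^^^^^^^^^^^^^
AttributeError: 'float' object has no attribute 'round'
```

```bash
sed -i "s/o\['grip_width'\].round(1)/round(o['grip_width'],1)/" h.py
python3 -c "
from h import *
im=held('w9.png');cv2.imwrite('pics/v9.png',im[150:330,150:370,::-1])"
```

```text
[555.8  95.2 161.3] [ 3.129 -0.006  0.471] 37.0 29.99974250793457
expect mid/top/bottom [[258.0, 243.0], [260.0, 279.0], [257.0, 219.0]]
[248. 214.] [240 209  17  16  81]
[252. 297.] [ 206  282  102   28 2165]
```

View pics/v9.png

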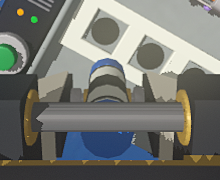

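Request:
carry_out --plan '[{"tx": 0,"ty": 0,"tz": -20,"rx": 0,"ry": 0,"rz": 0},{"tx": 0,"ty": 0,"tz": -25,"rx": 0,"ry": 0,"rz": 0},{"tx": 0,"ty": 0,"tz": -25,"rx": 0,"ry": 0,"rz": 0},{"tx": 0,"ty": 0,"tz": -20,"rx": 0,"ry": 0,"rz": 0},{"tx": 0,"ty": 0,"tz": -11,"rx": 0,"ry": 0,"rz": 0},{"tx": 0,"ty": 0,"tz": 0,"rx": 0,"ry": 0,"rz": 0},{"tx": 0,"ty": 0,"tz": 0,"rx": 0,"ry": 0,"rz": 0},{"tx": 0,"ty": 0,"tz": -6,"rx": 0,"ry": 0,"rz": 0},{"tx": 0,"ty": 0,"tz": -5,"rx": 0,"ry": 0,"rz": 0},{"tx": 0,"ty": 0,"tz": 0,"rx": 0,"ry": 0,"rz": 0},{"tx": 0,"ty": 0,"tz": 0,"rx": 0,"ry": 0,"rz": 0},{"tx": 0,"ty": 0,"tz": 0,"rx": 0,"ry": 0,"rz": 0}]'

```text
time: 23.15
tool_pos: [556.0, 95.1, 49.5]
tcp_rot: [3.129, -0.007, 0.471]
contact_force: [-0.2, 0.3, -1.9]
grip_width: 37.0
finger_force: 30.0
```

Request:
carry_out --plan '[{"tx": 0,"ty": 0,"tz": -1.5,"rx": 0,"ry": 0,"rz": 0},{"tx": 0,"ty": 0,"tz": 0,"rx": 0,"ry": 0,"rz": 0}]'

```text
time: 23.35
tool_pos: [555.8, 95.1, 47.7]
tcp_rot: [3.129, -0.006, 0.471]
contact_force: [-0.5, -0.6, -1.2]
grip_width: 37.0
finger_force: 30.0
```

Request:
carry_out --plan '[{"tx": 0,"ty": 0,"tz": 0,"rx": 0,"ry": 0,"rz": 0},{"tx": 0,"ty": 0,"tz": 0,"rx": 0,"ry": 0,"rz": 0},{"tx": 0,"ty": 0,"tz": 0,"rx": 0,"ry": 0,"rz": 0},{"tx": 0,"ty": 0,"tz": 0,"rx": 0,"ry": 0,"rz": 0},{"tx": 0,"ty": 0,"tz": 10,"rx": 0,"ry": 0,"rz": 0},{"tx": 0,"ty": 0,"tz": 20,"rx": 0,"ry": 0,"rz": 0},{"tx": 0,"ty": 0,"tz": 45,"rx": 0,"ry": 0,"rz": 0},{"tx": 0,"ty": 0,"tz": 45,"rx": 0,"ry": 0,"rz": 0}]' --gripper 0.48

```text
time: 24.15
tool_pos: [555.3, 95.1, 169.3]
tcp_rot: [3.13, -0.005, 0.471]
contact_force: [1.1, 0.1, 0.4]
grip_width: 47.4
finger_force: 0.0
```

Request:
carry_out --plan '[{"tx": -11,"ty": -30.2,"tz": 0,"rx": 0,"ry": 0,"rz": 0.09},{"tx": -11,"ty": -30.2,"tz": 0,"rx": 0,"ry": 0,"rz": 0.09},{"tx": -11,"ty": -30.2,"tz": 0,"rx": 0,"ry": 0,"rz": 0.09},{"tx": -11,"ty": -30.2,"tz": 0,"rx": 0,"ry": 0,"rz": 0.09},{"tx": -11,"ty": -30.2,"tz": 0,"rx": 0,"ry": 0,"rz": 0.09},{"tx": -11,"ty": -30.2,"tz": 0,"rx": 0,"ry": 0,"rz": 0.09},{"tx": -11,"ty": -30.2,"tz": 0,"rx": 0,"ry": 0,"rz": 0.09},{"tx": -11,"ty": -30.2,"tz": 0,"rx": 0,"ry": 0,"rz": 0.09},{"tx": -11,"ty": -30.2,"tz": 0,"rx": 0,"ry": 0,"rz": 0.09},{"tx": -11,"ty": -30.2,"tz": 0,"rx": 0,"ry": 0,"rz": 0.09},{"tx": -11,"ty": -30.2,"tz": 0,"rx": 0,"ry": 0,"rz": 0.09},{"tx": -11,"ty": -30.2,"tz": 0,"rx": 0,"ry": 0,"rz": 0.09}]' --gripper 0.457

```text
time: 25.35
tool_pos: [423.3, -268.5, 168.7]
tcp_rot: [3.128, -0.005, 1.555]
contact_force: [0.5, 0.1, -1.3]
grip_width: 49.9
finger_force: 0.0
```

Request:
carry_out --plan '[{"tx": 0,"ty": 0,"tz": -40,"rx": 0,"ry": 0,"rz": 0},{"tx": 0,"ty": 0,"tz": -40,"rx": 0,"ry": 0,"rz": 0},{"tx": 0,"ty": 0,"tz": -20,"rx": 0,"ry": 0,"rz": 0},{"tx": 0,"ty": 0,"tz": 0,"rx": 0,"ry": 0,"rz": 0},{"tx": 0,"ty": 0,"tz": 0,"rx": 0,"ry": 0,"rz": 0}]'

```text
time: 25.85
tool_pos: [424.3, -267.6, 68.7]
tcp_rot: [3.129, -0.006, 1.551]
contact_force: [1.4, 0.3, 0.4]
grip_width: 50.0
finger_force: 0.0
```

```bash
cat >> h.py <<'E'
def near(f,load=False):
    o=bot.get_obs();print(o['tool_pos'].round(1),o['tcp_rot'].round(3))
    if load: d=np.load('pics/'+f+'.npz');im=d['im'];m={k:d[k] for k in('camera_matrix','dist','R','t')}
    else: im,m=snap('wrist',f)
    hsv=cv2.cvtColor(im,cv2.COLOR_RGB2HSV)
    w=cv2.inRange(hsv,(0,0,90),(180,70,255));w[225:]=0
    b=cv2.inRange(hsv,(108,150,90),(122,255,255));b[225:]=0
    n,l,s,c=cv2.connectedComponentsWithStats(b)
    for i in range(1,n):
        if 200<s[i,4]<1800: print('cap',c[i].round(0),s[i],'->mid',(ray(m,[c[i]],24)[0,:2]-[0,30]).round(1))
E
python3 -c "
from h import *
near('w8_2.png',True);near('w10.png')"
```

```text
[ 424.3 -267.6   68.7] [ 3.129 -0.006  1.551]
cap [494.  22.] [482   0  26  46 508] ->mid [ 669.1 -187.9]
[ 424.3 -267.6   68.7] [ 3.129 -0.006  1.551]
cap [98. 37.] [ 86   0  29  67 364] ->mid [ 332.6 -186.9]
cap [391.  43.] [356   0  61  87 843] ->mid [ 505.5 -192.8]
cap [432.  14.] [415   0  44  36 724] ->mid [ 527.5 -178. ]
cap [370.  33.] [362  20  16  28 201] ->mid [ 492.4 -187.2]
cap [499. 138.] [ 466   95   46  130 1438] ->mid [ 579.8 -250.7]
cap [506. 209.] [496 187  16  38 372] ->mid [ 592.7 -299.2]
```

```bash
python3 - <<'E'
from h import *
for f,pts in(('w8_2.png',[(256,165),(97,168),(10,100),(245,208),(257,185)]),('w10.png',[])):
    d=np.load('pics/'+f+'.npz');im=d['im'];m={k:d[k] for k in('camera_matrix','dist','R','t')}
    hsv=cv2.cvtColor(im,cv2.COLOR_RGB2HSV)
    for p in pts: print(p,hsv[p[1],p[0]])
    org=cv2.inRange(hsv,(5,130,60),(20,255,255));print('orange bbox',cv2.boundingRect(cv2.findNonZero(org[:225])))
    wh=cv2.inRange(hsv,(0,0,150),(180,60,255));wh[225:]=0
    T=np.zeros_like(wh);cv2.fillConvexPoly(T,cv2.convexHull(cv2.findNonZero(cv2.morphologyEx(org,cv2.MORPH_OPEN,np.ones((5,5))))),255)
    n,l,s,c=cv2.connectedComponentsWithStats(wh&T)
    print([(c[i].round(0).tolist(),s[i].tolist(),ray(m,[c[i]],25)[0,:2].round(1).tolist()) for i in range(1,n) if s[i,4]>100])
E
```

```text
(256, 165) [113 119 216]
(97, 168) [113 128 201]
(10, 100) [108 162 162]
(245, 208) [  8 118 123]
(257, 185) [ 23  18 249]
orange bbox (0, 48, 506, 177)
[([288.0, 159.0], [278, 149, 23, 22, 148], [549.9, -234.6]), ([93.0, 178.0], [76, 175, 36, 7, 119], [423.5, -244.7]), ([256.0, 178.0], [241, 175, 31, 6, 101], [529.0, -246.6]), ([96.0, 192.0], [78, 180, 37, 24, 730], [424.2, -253.7]), ([256.0, 191.0], [241, 180, 31, 23, 625], [528.5, -255.9]), ([121.0, 207.0], [116, 201, 12, 14, 123], [438.9, -264.7]), ([232.0, 208.0], [228, 201, 10, 15, 126], [512.4, -266.9]), ([279.0, 207.0], [274, 200, 11, 15, 135], [544.2, -267.0]), ([72.0, 209.0], [68, 202, 11, 15, 116], [406.8, -264.9]), ([256.0, 223.0], [242, 220, 29, 5, 110], [528.4, -277.9])]
orange bbox (171, 52, 331, 173)
[([443.0, 160.0], [433, 151, 23, 23, 148], [545.5, -233.7]), ([255.0, 194.0], [240, 183, 31, 23, 593], [422.5, -254.1]), ([232.0, 210.0], [228, 203, 10, 15, 131], [406.8, -265.1]), ([279.0, 209.0], [274, 202, 10, 15, 128], [438.4, -265.0])]
```

```bash
cat >> h.py <<'E'
def heads(f):
    "pairs of white heads near the tool -> shaft middle, and how far to shift"
    o=bot.get_obs();P=o['tool_pos'];im,m=snap('wrist',f);hsv=cv2.cvtColor(im,cv2.COLOR_RGB2HSV)
    wh=cv2.inRange(hsv,(0,0,150),(180,60,255));wh[226:]=0
    n,l,s,c=cv2.connectedComponentsWithStats(wh)
    H=[ray(m,[c[i]],24)[0,:2] for i in range(1,n) if 90<s[i,4]<200 and max(s[i,2:4])<18]
    for i in range(len(H)):
        for j in range(i):
            if 27<abs(H[i][0]-H[j][0])<37 and abs(H[i][1]-H[j][1])<5:
                q=(H[i]+H[j])/2+[0,-1.2];print('mid',q.round(1),'shift',(q-P[:2]).round(1),'dz',round(12.2-P[2],1),'yaw',o['tcp_rot'][2].round(3))
E
```

Request:
carry_out --plan '[{"tx": -1.6,"ty": 1,"tz": -15,"rx": 0,"ry": 0,"rz": 0},{"tx": 0,"ty": 0,"tz": -15,"rx": 0,"ry": 0,"rz": 0},{"tx": 0,"ty": 0,"tz": -14,"rx": 0,"ry": 0,"rz": 0},{"tx": 0,"ty": 0,"tz": -8,"rx": 0,"ry": 0,"rz": 0},{"tx": 0,"ty": 0,"tz": -4,"rx": 0,"ry": 0,"rz": 0},{"tx": 0,"ty": 0,"tz": 0,"rx": 0,"ry": 0,"rz": 0},{"tx": 0,"ty": 0,"tz": 0,"rx": 0,"ry": 0,"rz": 0},{"tx": 0,"ty": 0,"tz": 0,"rx": 0,"ry": 0,"rz": 0}]'

```text
time: 26.7
tool_pos: [422.6, -266.6, 12.4]
tcp_rot: [3.128, -0.005, 1.551]
contact_force: [-0.1, -1.0, 0.2]
grip_width: 49.8
finger_force: 0.0
```

Request:
carry_out --plan '[{"tx": 0,"ty": 0,"tz": 0,"rx": 0,"ry": 0,"rz": 0},{"tx": 0,"ty": 0,"tz": 0,"rx": 0,"ry": 0,"rz": 0},{"tx": 0,"ty": 0,"tz": 0,"rx": 0,"ry": 0,"rz": 0},{"tx": 0,"ty": 0,"tz": 0,"rx": 0,"ry": 0,"rz": 0}]' --gripper 1

```text
time: 27.1
tool_pos: [422.6, -266.5, 12.1]
tcp_rot: [3.129, -0.006, 1.551]
contact_force: [0.0, -0.3, 2.8]
grip_width: 37.1
finger_force: 30.0
```

Request:
carry_out --plan '[{"tx": 0,"ty": 0,"tz": 10,"rx": 0,"ry": 0,"rz": 0},{"tx": 0,"ty": 0,"tz": 25,"rx": 0,"ry": 0,"rz": 0},{"tx": 0,"ty": 0,"tz": 40,"rx": 0,"ry": 0,"rz": 0},{"tx": 0,"ty": 0,"tz": 40,"rx": 0,"ry": 0,"rz": 0},{"tx": 0,"ty": 0,"tz": 35,"rx": 0,"ry": 0,"rz": 0}]'

```text
time: 27.6
tool_pos: [421.7, -265.9, 163.9]
tcp_rot: [3.13, -0.006, 1.551]
contact_force: [0.4, -0.6, -1.8]
grip_width: 37.2
finger_force: 30.0
```

Request:
carry_out --plan '[{"tx": 10.9,"ty": 25.8,"tz": 0,"rx": 0,"ry": 0,"rz": -0.09},{"tx": 10.9,"ty": 25.8,"tz": 0,"rx": 0,"ry": 0,"rz": -0.09},{"tx": 10.9,"ty": 25.8,"tz": 0,"rx": 0,"ry": 0,"rz": -0.09},{"tx": 10.9,"ty": 25.8,"tz": 0,"rx": 0,"ry": 0,"rz": -0.09},{"tx": 10.9,"ty": 25.8,"tz": 0,"rx": 0,"ry": 0,"rz": -0.09},{"tx": 10.9,"ty": 25.8,"tz": 0,"rx": 0,"ry": 0,"rz": -0.09},{"tx": 10.9,"ty": 25.8,"tz": 0,"rx": 0,"ry": 0,"rz": -0.09},{"tx": 10.9,"ty": 25.8,"tz": 0,"rx": 0,"ry": 0,"rz": -0.09},{"tx": 10.9,"ty": 25.8,"tz": 0,"rx": 0,"ry": 0,"rz": -0.09},{"tx": 10.9,"ty": 25.8,"tz": 0,"rx": 0,"ry": 0,"rz": -0.09},{"tx": 10.9,"ty": 25.8,"tz": 0,"rx": 0,"ry": 0,"rz": -0.09},{"tx": 10.9,"ty": 25.8,"tz": 0,"rx": 0,"ry": 0,"rz": -0.09}]'

```text
time: 28.8
tool_pos: [552.6, 44.4, 161.9]
tcp_rot: [3.13, -0.005, 0.468]
contact_force: [1.2, -0.5, -2.1]
grip_width: 37.2
finger_force: 30.0
```

Request:
carry_out --plan '[{"tx": 0,"ty": 0,"tz": 0,"rx": 0,"ry": 0,"rz": 0},{"tx": 0,"ty": 0,"tz": 0,"rx": 0,"ry": 0,"rz": 0},{"tx": 0,"ty": 0,"tz": 0,"rx": 0,"ry": 0,"rz": 0},{"tx": 0,"ty": 0,"tz": 0,"rx": 0,"ry": 0,"rz": 0},{"tx": 0,"ty": 0,"tz": 0,"rx": 0,"ry": 0,"rz": 0},{"tx": 0,"ty": 0,"tz": 0,"rx": 0,"ry": 0,"rz": 0},{"tx": 0,"ty": 0,"tz": 0,"rx": 0,"ry": 0,"rz": 0},{"tx": 0,"ty": 0,"tz": 0,"rx": 0,"ry": 0,"rz": 0},{"tx": 0,"ty": 0,"tz": 0,"rx": 0,"ry": 0,"rz": 0},{"tx": 0,"ty": 0,"tz": 0,"rx": 0,"ry": 0,"rz": 0},{"tx": 0,"ty": 0,"tz": 0,"rx": 0,"ry": 0,"rz": 0},{"tx": 0,"ty": 0,"tz": 0,"rx": 0,"ry": 0,"rz": 0}]'

```text
time: 30.0
tool_pos: [553.0, 43.4, 161.7]
tcp_rot: [3.129, -0.006, 0.471]
contact_force: [-0.3, 0.1, -1.5]
grip_width: 37.1
finger_force: 30.0
```

```bash
python3 -c "
from h import *
im=held('w11.png');cv2.imwrite('pics/v11.png',im[:330,:,::-1])"
```

```text
[553.   43.4 161.7] [ 3.129 -0.006  0.471] 37.1 29.99965935945511
expect mid/top/bottom [[258.0, 243.0], [260.0, 279.0], [257.0, 219.0]]
[196. 169.] [182 155  29  29 614]
[249. 212.] [240 207  19  16  91]
[252. 297.] [ 206  282  102   28 2157]
```

View pics/v11.png

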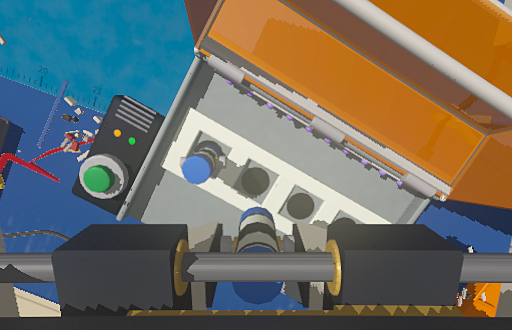

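Request:
carry_out --plan '[{"tx": 0,"ty": 0,"tz": -20,"rx": 0,"ry": 0,"rz": 0},{"tx": 0,"ty": 0,"tz": -25,"rx": 0,"ry": 0,"rz": 0},{"tx": 0,"ty": 0,"tz": -25,"rx": 0,"ry": 0,"rz": 0},{"tx": 0,"ty": 0,"tz": -20,"rx": 0,"ry": 0,"rz": 0},{"tx": 0,"ty": 0,"tz": -11,"rx": 0,"ry": 0,"rz": 0},{"tx": 0,"ty": 0,"tz": 0,"rx": 0,"ry": 0,"rz": 0},{"tx": 0,"ty": 0,"tz": 0,"rx": 0,"ry": 0,"rz": 0},{"tx": 0,"ty": 0,"tz": -6,"rx": 0,"ry": 0,"rz": 0},{"tx": 0,"ty": 0,"tz": -5,"rx": 0,"ry": 0,"rz": 0},{"tx": 0,"ty": 0,"tz": -2,"rx": 0,"ry": 0,"rz": 0},{"tx": 0,"ty": 0,"tz": 0,"rx": 0,"ry": 0,"rz": 0},{"tx": 0,"ty": 0,"tz": 0,"rx": 0,"ry": 0,"rz": 0}]'

```text
time: 31.25
tool_pos: [553.1, 43.3, 47.9]
tcp_rot: [3.129, -0.006, 0.471]
contact_force: [-0.2, -0.1, -1.5]
grip_width: 37.1
finger_force: 30.0
```

Request:
carry_out --plan '[{"tx": 0,"ty": 0,"tz": 0,"rx": 0,"ry": 0,"rz": 0},{"tx": 0,"ty": 0,"tz": 0,"rx": 0,"ry": 0,"rz": 0},{"tx": 0,"ty": 0,"tz": 0,"rx": 0,"ry": 0,"rz": 0},{"tx": 0,"ty": 0,"tz": 0,"rx": 0,"ry": 0,"rz": 0},{"tx": 0,"ty": 0,"tz": 10,"rx": 0,"ry": 0,"rz": 0},{"tx": 0,"ty": 0,"tz": 20,"rx": 0,"ry": 0,"rz": 0},{"tx": 0,"ty": 0,"tz": 45,"rx": 0,"ry": 0,"rz": 0},{"tx": 0,"ty": 0,"tz": 45,"rx": 0,"ry": 0,"rz": 0}]' --gripper 0.48

```text
time: 32.05
tool_pos: [552.5, 43.4, 169.3]
tcp_rot: [3.13, -0.005, 0.471]
contact_force: [1.9, -0.4, 0.3]
grip_width: 47.8
finger_force: 0.0
```

Request:
carry_out --plan '[{"tx": -2,"ty": -33.3,"tz": 0,"rx": 0,"ry": 0,"rz": 0.09},{"tx": -2,"ty": -33.3,"tz": 0,"rx": 0,"ry": 0,"rz": 0.09},{"tx": -2,"ty": -33.3,"tz": 0,"rx": 0,"ry": 0,"rz": 0.09},{"tx": -2,"ty": -33.3,"tz": 0,"rx": 0,"ry": 0,"rz": 0.09},{"tx": -2,"ty": -33.3,"tz": 0,"rx": 0,"ry": 0,"rz": 0.09},{"tx": -2,"ty": -33.3,"tz": 0,"rx": 0,"ry": 0,"rz": 0.09},{"tx": -2,"ty": -33.3,"tz": 0,"rx": 0,"ry": 0,"rz": 0.09},{"tx": -2,"ty": -33.3,"tz": 0,"rx": 0,"ry": 0,"rz": 0.09},{"tx": -2,"ty": -33.3,"tz": 0,"rx": 0,"ry": 0,"rz": 0.09},{"tx": -2,"ty": -33.3,"tz": 0,"rx": 0,"ry": 0,"rz": 0.09},{"tx": -2,"ty": -33.3,"tz": 0,"rx": 0,"ry": 0,"rz": 0.09},{"tx": -2,"ty": -33.3,"tz": 0,"rx": 0,"ry": 0,"rz": 0.09}]' --gripper 0.457

```text
time: 33.25
tool_pos: [528.8, -357.6, 168.7]
tcp_rot: [3.129, -0.006, 1.555]
contact_force: [-0.2, -0.5, -0.7]
grip_width: 49.8
finger_force: 0.0
```

Request:
carry_out --plan '[{"tx": 0,"ty": 0,"tz": -40,"rx": 0,"ry": 0,"rz": 0},{"tx": 0,"ty": 0,"tz": -40,"rx": 0,"ry": 0,"rz": 0},{"tx": 0,"ty": 0,"tz": -20,"rx": 0,"ry": 0,"rz": 0},{"tx": 0,"ty": 0,"tz": 0,"rx": 0,"ry": 0,"rz": 0},{"tx": 0,"ty": 0,"tz": 0,"rx": 0,"ry": 0,"rz": 0}]'

```text
time: 33.75
tool_pos: [529.5, -356.6, 68.9]
tcp_rot: [3.129, -0.006, 1.551]
contact_force: [-0.6, -0.3, 0.2]
grip_width: 49.9
finger_force: 0.0
```

```bash
python3 -c "
from h import *
heads('w12.png');print(bot.get_obs()['tool_pos'])"
```

```text
mid [ 527.5 -354.9] shift [-2.   1.7] dz -56.7 yaw 1.551
mid [ 421.2 -354.9] shift [-108.3    1.7] dz -56.7 yaw 1.551
[ 529.94947679 -356.95192113   69.74687728]
```

Both capsules are where they were expected, so I'll grasp D.

Request:
carry_out --plan '[{"tx": -2,"ty": 1.5,"tz": -15,"rx": 0,"ry": 0,"rz": 0},{"tx": 0,"ty": 0,"tz": -15,"rx": 0,"ry": 0,"rz": 0},{"tx": 0,"ty": 0,"tz": -14,"rx": 0,"ry": 0,"rz": 0},{"tx": 0,"ty": 0,"tz": -8,"rx": 0,"ry": 0,"rz": 0},{"tx": 0,"ty": 0,"tz": -4.5,"rx": 0,"ry": 0,"rz": 0},{"tx": 0,"ty": 0,"tz": 0,"rx": 0,"ry": 0,"rz": 0},{"tx": 0,"ty": 0,"tz": 0,"rx": 0,"ry": 0,"rz": 0},{"tx": 0,"ty": 0,"tz": 0,"rx": 0,"ry": 0,"rz": 0}]'

```text
time: 34.6
tool_pos: [527.4, -355.1, 11.8]
tcp_rot: [3.129, -0.006, 1.551]
contact_force: [1.0, 0.3, -0.4]
grip_width: 49.8
finger_force: 0.0
```

Request:
carry_out --plan '[{"tx": 0,"ty": 0,"tz": 0,"rx": 0,"ry": 0,"rz": 0},{"tx": 0,"ty": 0,"tz": 0,"rx": 0,"ry": 0,"rz": 0},{"tx": 0,"ty": 0,"tz": 0,"rx": 0,"ry": 0,"rz": 0},{"tx": 0,"ty": 0,"tz": 0,"rx": 0,"ry": 0,"rz": 0}]' --gripper 1

```text
time: 35.0
tool_pos: [527.6, -355.0, 11.8]
tcp_rot: [3.128, -0.005, 1.551]
contact_force: [2.4, 0.8, 2.0]
grip_width: 37.4
finger_force: 30.0
```

Request:
carry_out --plan '[{"tx": 0,"ty": 0,"tz": 10,"rx": 0,"ry": 0,"rz": 0},{"tx": 0,"ty": 0,"tz": 25,"rx": 0,"ry": 0,"rz": 0},{"tx": 0,"ty": 0,"tz": 40,"rx": 0,"ry": 0,"rz": 0},{"tx": 0,"ty": 0,"tz": 40,"rx": 0,"ry": 0,"rz": 0},{"tx": 0,"ty": 0,"tz": 35,"rx": 0,"ry": 0,"rz": 0}]'

```text
time: 35.5
tool_pos: [526.4, -354.6, 163.5]
tcp_rot: [3.13, -0.006, 1.551]
contact_force: [0.0, -0.9, -2.1]
grip_width: 37.2
finger_force: 30.0
```

Request:
carry_out --plan '[{"tx": 2,"ty": 28.9,"tz": 0,"rx": 0,"ry": 0,"rz": -0.09},{"tx": 2,"ty": 28.9,"tz": 0,"rx": 0,"ry": 0,"rz": -0.09},{"tx": 2,"ty": 28.9,"tz": 0,"rx": 0,"ry": 0,"rz": -0.09},{"tx": 2,"ty": 28.9,"tz": 0,"rx": 0,"ry": 0,"rz": -0.09},{"tx": 2,"ty": 28.9,"tz": 0,"rx": 0,"ry": 0,"rz": -0.09},{"tx": 2,"ty": 28.9,"tz": 0,"rx": 0,"ry": 0,"rz": -0.09},{"tx": 2,"ty": 28.9,"tz": 0,"rx": 0,"ry": 0,"rz": -0.09},{"tx": 2,"ty": 28.9,"tz": 0,"rx": 0,"ry": 0,"rz": -0.09},{"tx": 2,"ty": 28.9,"tz": 0,"rx": 0,"ry": 0,"rz": -0.09},{"tx": 2,"ty": 28.9,"tz": 0,"rx": 0,"ry": 0,"rz": -0.09},{"tx": 2,"ty": 28.9,"tz": 0,"rx": 0,"ry": 0,"rz": -0.09},{"tx": 2,"ty": 28.9,"tz": 0,"rx": 0,"ry": 0,"rz": -0.09}]'

```text
time: 36.7
tool_pos: [550.2, -6.9, 161.5]
tcp_rot: [3.13, -0.005, 0.467]
contact_force: [-0.4, -0.4, -2.2]
grip_width: 37.2
finger_force: 30.0
```

Request:
carry_out --plan '[{"tx": 0,"ty": 0,"tz": 0,"rx": 0,"ry": 0,"rz": 0},{"tx": 0,"ty": 0,"tz": 0,"rx": 0,"ry": 0,"rz": 0},{"tx": 0,"ty": 0,"tz": 0,"rx": 0,"ry": 0,"rz": 0},{"tx": 0,"ty": 0,"tz": 0,"rx": 0,"ry": 0,"rz": 0},{"tx": 0,"ty": 0,"tz": 0,"rx": 0,"ry": 0,"rz": 0},{"tx": 0,"ty": 0,"tz": 0,"rx": 0,"ry": 0,"rz": 0},{"tx": 0,"ty": 0,"tz": 0,"rx": 0,"ry": 0,"rz": 0},{"tx": 0,"ty": 0,"tz": 0,"rx": 0,"ry": 0,"rz": 0},{"tx": 0,"ty": 0,"tz": 0,"rx": 0,"ry": 0,"rz": 0},{"tx": 0,"ty": 0,"tz": 0,"rx": 0,"ry": 0,"rz": 0},{"tx": 0,"ty": 0,"tz": 0,"rx": 0,"ry": 0,"rz": 0},{"tx": 0,"ty": 0,"tz": 0,"rx": 0,"ry": 0,"rz": 0}]'

```text
time: 37.9
tool_pos: [551.0, -7.9, 161.3]
tcp_rot: [3.129, -0.006, 0.471]
contact_force: [-0.3, 0.4, -1.1]
grip_width: 37.6
finger_force: 30.0
```

```bash
python3 -c "
from h import *
held('w13.png')"
```

```text
[551.   -7.9 161.3] [ 3.129 -0.006  0.471] 37.6 29.999593198299408
expect mid/top/bottom [[258.0, 243.0], [260.0, 279.0], [257.0, 219.0]]
[196. 169.] [182 154  29  30 613]
[249. 213.] [240 207  22  17 105]
[251. 296.] [ 206  282  102   28 2070]
```

It hangs upright, with the same pixels as before. Capsule 2 shows at (196,169), standing in pocket 2. Lowering now.

Request:
carry_out --plan '[{"tx": 0,"ty": 0,"tz": -20,"rx": 0,"ry": 0,"rz": 0},{"tx": 0,"ty": 0,"tz": -25,"rx": 0,"ry": 0,"rz": 0},{"tx": 0,"ty": 0,"tz": -25,"rx": 0,"ry": 0,"rz": 0},{"tx": 0,"ty": 0,"tz": -20,"rx": 0,"ry": 0,"rz": 0},{"tx": 0,"ty": 0,"tz": -11,"rx": 0,"ry": 0,"rz": 0},{"tx": 0,"ty": 0,"tz": 0,"rx": 0,"ry": 0,"rz": 0},{"tx": 0,"ty": 0,"tz": 0,"rx": 0,"ry": 0,"rz": 0},{"tx": 0,"ty": 0,"tz": -6,"rx": 0,"ry": 0,"rz": 0},{"tx": 0,"ty": 0,"tz": -5,"rx": 0,"ry": 0,"rz": 0},{"tx": 0,"ty": 0,"tz": -1.7,"rx": 0,"ry": 0,"rz": 0},{"tx": 0,"ty": 0,"tz": 0,"rx": 0,"ry": 0,"rz": 0},{"tx": 0,"ty": 0,"tz": 0,"rx": 0,"ry": 0,"rz": 0}]'

```text
time: 39.15
tool_pos: [551.1, -8.0, 47.7]
tcp_rot: [3.129, -0.006, 0.471]
contact_force: [0.5, 0.0, -1.2]
grip_width: 37.4
finger_force: 30.0
```

Request:
carry_out --plan '[{"tx": 0,"ty": 0,"tz": 0,"rx": 0,"ry": 0,"rz": 0},{"tx": 0,"ty": 0,"tz": 0,"rx": 0,"ry": 0,"rz": 0},{"tx": 0,"ty": 0,"tz": 0,"rx": 0,"ry": 0,"rz": 0},{"tx": 0,"ty": 0,"tz": 0,"rx": 0,"ry": 0,"rz": 0},{"tx": 0,"ty": 0,"tz": 10,"rx": 0,"ry": 0,"rz": 0},{"tx": 0,"ty": 0,"tz": 20,"rx": 0,"ry": 0,"rz": 0},{"tx": 0,"ty": 0,"tz": 45,"rx": 0,"ry": 0,"rz": 0},{"tx": 0,"ty": 0,"tz": 45,"rx": 0,"ry": 0,"rz": 0}]' --gripper 0.48

```text
time: 39.95
tool_pos: [550.4, -7.9, 169.1]
tcp_rot: [3.13, -0.005, 0.471]
contact_force: [0.6, -0.3, 0.1]
grip_width: 47.4
finger_force: 0.0
```

Request:
carry_out --plan '[{"tx": -10.8,"ty": -28.9,"tz": 0,"rx": 0,"ry": 0,"rz": 0.09},{"tx": -10.8,"ty": -28.9,"tz": 0,"rx": 0,"ry": 0,"rz": 0.09},{"tx": -10.8,"ty": -28.9,"tz": 0,"rx": 0,"ry": 0,"rz": 0.09},{"tx": -10.8,"ty": -28.9,"tz": 0,"rx": 0,"ry": 0,"rz": 0.09},{"tx": -10.8,"ty": -28.9,"tz": 0,"rx": 0,"ry": 0,"rz": 0.09},{"tx": -10.8,"ty": -28.9,"tz": 0,"rx": 0,"ry": 0,"rz": 0.09},{"tx": -10.8,"ty": -28.9,"tz": 0,"rx": 0,"ry": 0,"rz": 0.09},{"tx": -10.8,"ty": -28.9,"tz": 0,"rx": 0,"ry": 0,"rz": 0.09},{"tx": -10.8,"ty": -28.9,"tz": 0,"rx": 0,"ry": 0,"rz": 0.09},{"tx": -10.8,"ty": -28.9,"tz": 0,"rx": 0,"ry": 0,"rz": 0.09},{"tx": -10.8,"ty": -28.9,"tz": 0,"rx": 0,"ry": 0,"rz": 0.09},{"tx": -10.8,"ty": -28.9,"tz": 0,"rx": 0,"ry": 0,"rz": 0.09}]' --gripper 0.457

```text
time: 41.15
tool_pos: [420.9, -355.9, 168.5]
tcp_rot: [3.129, -0.006, 1.555]
contact_force: [0.3, -0.7, -0.2]
grip_width: 50.4
finger_force: 0.0
```

Request:
carry_out --plan '[{"tx": 0,"ty": 0,"tz": -40,"rx": 0,"ry": 0,"rz": 0},{"tx": 0,"ty": 0,"tz": -40,"rx": 0,"ry": 0,"rz": 0},{"tx": 0,"ty": 0,"tz": -20,"rx": 0,"ry": 0,"rz": 0},{"tx": 0,"ty": 0,"tz": 0,"rx": 0,"ry": 0,"rz": 0},{"tx": 0,"ty": 0,"tz": 0,"rx": 0,"ry": 0,"rz": 0}]'

```text
time: 41.65
tool_pos: [421.8, -355.2, 68.6]
tcp_rot: [3.129, -0.006, 1.551]
contact_force: [0.5, 0.6, 0.5]
grip_width: 49.8
finger_force: 0.0
```

```bash
python3 -c "
from h import *
heads('w14.png');print(bot.get_obs()['tool_pos'])"
```

```text
mid [ 421.6 -355.1] shift [-0.3  0.1] dz -56.4 yaw 1.551
[ 422.19041055 -355.516426     69.23480712]
```

Request:
carry_out --plan '[{"tx": 0,"ty": 0,"tz": -15,"rx": 0,"ry": 0,"rz": 0},{"tx": 0,"ty": 0,"tz": -15,"rx": 0,"ry": 0,"rz": 0},{"tx": 0,"ty": 0,"tz": -14,"rx": 0,"ry": 0,"rz": 0},{"tx": 0,"ty": 0,"tz": -8,"rx": 0,"ry": 0,"rz": 0},{"tx": 0,"ty": 0,"tz": -4.3,"rx": 0,"ry": 0,"rz": 0},{"tx": 0,"ty": 0,"tz": 0,"rx": 0,"ry": 0,"rz": 0},{"tx": 0,"ty": 0,"tz": 0,"rx": 0,"ry": 0,"rz": 0},{"tx": 0,"ty": 0,"tz": 0,"rx": 0,"ry": 0,"rz": 0}]'

```text
time: 42.5
tool_pos: [421.8, -355.1, 12.0]
tcp_rot: [3.128, -0.005, 1.551]
contact_force: [-1.1, -0.6, 0.5]
grip_width: 49.8
finger_force: 0.0
```

Request:
carry_out --plan '[{"tx": 0,"ty": 0,"tz": 0,"rx": 0,"ry": 0,"rz": 0},{"tx": 0,"ty": 0,"tz": 0,"rx": 0,"ry": 0,"rz": 0},{"tx": 0,"ty": 0,"tz": 0,"rx": 0,"ry": 0,"rz": 0},{"tx": 0,"ty": 0,"tz": 0,"rx": 0,"ry": 0,"rz": 0}]' --gripper 1

```text
time: 42.9
tool_pos: [421.7, -355.0, 11.6]
tcp_rot: [3.129, -0.006, 1.551]
contact_force: [0.8, 1.0, 3.5]
grip_width: 37.4
finger_force: 30.0
```

Request:
carry_out --plan '[{"tx": 0,"ty": 0,"tz": 10,"rx": 0,"ry": 0,"rz": 0},{"tx": 0,"ty": 0,"tz": 25,"rx": 0,"ry": 0,"rz": 0},{"tx": 0,"ty": 0,"tz": 40,"rx": 0,"ry": 0,"rz": 0},{"tx": 0,"ty": 0,"tz": 40,"rx": 0,"ry": 0,"rz": 0},{"tx": 0,"ty": 0,"tz": 35,"rx": 0,"ry": 0,"rz": 0}]'

```text
time: 43.4
tool_pos: [421.0, -354.5, 163.5]
tcp_rot: [3.13, -0.006, 1.551]
contact_force: [0.4, -0.8, -1.8]
grip_width: 37.3
finger_force: 30.0
```

Request:
carry_out --plan '[{"tx": 10.5,"ty": 24.6,"tz": 0,"rx": 0,"ry": 0,"rz": -0.09},{"tx": 10.5,"ty": 24.6,"tz": 0,"rx": 0,"ry": 0,"rz": -0.09},{"tx": 10.5,"ty": 24.6,"tz": 0,"rx": 0,"ry": 0,"rz": -0.09},{"tx": 10.5,"ty": 24.6,"tz": 0,"rx": 0,"ry": 0,"rz": -0.09},{"tx": 10.5,"ty": 24.6,"tz": 0,"rx": 0,"ry": 0,"rz": -0.09},{"tx": 10.5,"ty": 24.6,"tz": 0,"rx": 0,"ry": 0,"rz": -0.09},{"tx": 10.5,"ty": 24.6,"tz": 0,"rx": 0,"ry": 0,"rz": -0.09},{"tx": 10.5,"ty": 24.6,"tz": 0,"rx": 0,"ry": 0,"rz": -0.09},{"tx": 10.5,"ty": 24.6,"tz": 0,"rx": 0,"ry": 0,"rz": -0.09},{"tx": 10.5,"ty": 24.6,"tz": 0,"rx": 0,"ry": 0,"rz": -0.09},{"tx": 10.5,"ty": 24.6,"tz": 0,"rx": 0,"ry": 0,"rz": -0.09},{"tx": 10.5,"ty": 24.6,"tz": 0,"rx": 0,"ry": 0,"rz": -0.09}]'

```text
time: 44.6
tool_pos: [547.1, -58.5, 161.4]
tcp_rot: [3.13, -0.005, 0.467]
contact_force: [-0.4, -0.7, -2.4]
grip_width: 37.2
finger_force: 30.0
```

Request:
carry_out --plan '[{"tx": 0,"ty": 0,"tz": 0,"rx": 0,"ry": 0,"rz": 0},{"tx": 0,"ty": 0,"tz": 0,"rx": 0,"ry": 0,"rz": 0},{"tx": 0,"ty": 0,"tz": 0,"rx": 0,"ry": 0,"rz": 0},{"tx": 0,"ty": 0,"tz": 0,"rx": 0,"ry": 0,"rz": 0},{"tx": 0,"ty": 0,"tz": 0,"rx": 0,"ry": 0,"rz": 0},{"tx": 0,"ty": 0,"tz": 0,"rx": 0,"ry": 0,"rz": 0},{"tx": 0,"ty": 0,"tz": 0,"rx": 0,"ry": 0,"rz": 0},{"tx": 0,"ty": 0,"tz": 0,"rx": 0,"ry": 0,"rz": 0},{"tx": 0,"ty": 0,"tz": 0,"rx": 0,"ry": 0,"rz": 0},{"tx": 0,"ty": 0,"tz": 0,"rx": 0,"ry": 0,"rz": 0},{"tx": 0,"ty": 0,"tz": 0,"rx": 0,"ry": 0,"rz": 0},{"tx": 0,"ty": 0,"tz": 0,"rx": 0,"ry": 0,"rz": 0}]'

```text
time: 45.8
tool_pos: [547.4, -59.5, 161.3]
tcp_rot: [3.129, -0.006, 0.471]
contact_force: [-0.3, -0.9, -1.7]
grip_width: 37.6
finger_force: 30.0
```

```bash
python3 -c "
from h import *
held('w15.png')"
```

```text
[547.4 -59.5 161.3] [ 3.129 -0.006  0.471] 37.6 29.999669194221497
expect mid/top/bottom [[258.0, 243.0], [260.0, 279.0], [257.0, 219.0]]
[196. 168.] [182 153  29  29 608]
[320. 211.] [307 188  23  38 396]
[250. 213.] [240 208  22  15 102]
[255. 296.] [ 206  282   98   28 2305]
```

Request:
carry_out --plan '[{"tx": 0,"ty": 0,"tz": -20,"rx": 0,"ry": 0,"rz": 0},{"tx": 0,"ty": 0,"tz": -25,"rx": 0,"ry": 0,"rz": 0},{"tx": 0,"ty": 0,"tz": -25,"rx": 0,"ry": 0,"rz": 0},{"tx": 0,"ty": 0,"tz": -20,"rx": 0,"ry": 0,"rz": 0},{"tx": 0,"ty": 0,"tz": -11,"rx": 0,"ry": 0,"rz": 0},{"tx": 0,"ty": 0,"tz": 0,"rx": 0,"ry": 0,"rz": 0},{"tx": 0,"ty": 0,"tz": 0,"rx": 0,"ry": 0,"rz": 0},{"tx": 0,"ty": 0,"tz": -6,"rx": 0,"ry": 0,"rz": 0},{"tx": 0,"ty": 0,"tz": -5,"rx": 0,"ry": 0,"rz": 0},{"tx": 0,"ty": 0,"tz": -1.6,"rx": 0,"ry": 0,"rz": 0},{"tx": 0,"ty": 0,"tz": 0,"rx": 0,"ry": 0,"rz": 0},{"tx": 0,"ty": 0,"tz": 0,"rx": 0,"ry": 0,"rz": 0}]'

```text
time: 47.05
tool_pos: [547.5, -59.6, 47.8]
tcp_rot: [3.129, -0.006, 0.471]
contact_force: [0.9, 0.5, -1.9]
grip_width: 37.2
finger_force: 30.0
```

Request:
carry_out --plan '[{"tx": 0,"ty": 0,"tz": 0,"rx": 0,"ry": 0,"rz": 0},{"tx": 0,"ty": 0,"tz": 0,"rx": 0,"ry": 0,"rz": 0},{"tx": 0,"ty": 0,"tz": 0,"rx": 0,"ry": 0,"rz": 0},{"tx": 0,"ty": 0,"tz": 0,"rx": 0,"ry": 0,"rz": 0},{"tx": 0,"ty": 0,"tz": 10,"rx": 0,"ry": 0,"rz": 0},{"tx": 0,"ty": 0,"tz": 20,"rx": 0,"ry": 0,"rz": 0},{"tx": 0,"ty": 0,"tz": 45,"rx": 0,"ry": 0,"rz": 0},{"tx": 0,"ty": 0,"tz": 45,"rx": 0,"ry": 0,"rz": 0}]' --gripper 0.48

```text
time: 47.85
tool_pos: [546.9, -59.4, 169.2]
tcp_rot: [3.13, -0.005, 0.471]
contact_force: [0.3, 0.0, -0.3]
grip_width: 47.8
finger_force: 0.0
```

Request:
carry_out --plan '[{"tx": -9,"ty": 5,"tz": 15,"rx": 0,"ry": 0,"rz": 0.13},{"tx": -9,"ty": 5,"tz": 15,"rx": 0,"ry": 0,"rz": 0.13},{"tx": -9,"ty": 5,"tz": 15,"rx": 0,"ry": 0,"rz": 0.13},{"tx": -9,"ty": 5,"tz": 15,"rx": 0,"ry": 0,"rz": 0.13},{"tx": -9,"ty": 5,"tz": 15,"rx": 0,"ry": 0,"rz": 0.13},{"tx": -9,"ty": 5,"tz": 15,"rx": 0,"ry": 0,"rz": 0.13},{"tx": -9,"ty": 5,"tz": 15,"rx": 0,"ry": 0,"rz": 0.13},{"tx": -9,"ty": 5,"tz": 15,"rx": 0,"ry": 0,"rz": 0.134},{"tx": 0,"ty": 0,"tz": 0,"rx": 0,"ry": 0,"rz": 0},{"tx": 0,"ty": 0,"tz": 0,"rx": 0,"ry": 0,"rz": 0}]'

```text
time: 48.85
tool_pos: [475.5, -19.6, 288.0]
tcp_rot: [3.128, -0.006, 1.512]
contact_force: [0.3, -0.3, -0.4]
grip_width: 47.7
finger_force: 0.0
```

```bash
python3 - <<'E'
from h import *
o=bot.get_obs();print(o['tool_pos'].round(1),o['tcp_rot'].round(3))
im,m=snap('wrist','w16.png');im2,m2=snap('top','t16.png')
cv2.imwrite('pics/v16.png',np.hstack([im[:288,100:500,::-1],cv2.resize(im2[100:280,100:350,::-1],(400,288),interpolation=2)]))
hsv=cv2.cvtColor(im,cv2.COLOR_RGB2HSV)
b=cv2.inRange(hsv,(104,110,60),(125,255,255));b[:,:290]=0;b[:,345:]=0;b[225:]=0
n,l,s,c=cv2.connectedComponentsWithStats(b)
for i in range(1,n):
    if s[i,4]>60: print(c[i].round(0),s[i,4],ray(m,[c[i]],88)[0,:2].round(1))
E
```

```text
[475.5 -19.6 288. ] [ 3.128 -0.006  1.512]
[322.  60.] 363 [553.4  94.3]
[321. 110.] 295 [552.1  43.4]
[319. 156.] 261 [549.7  -8. ]
[316. 199.] 250 [545.7 -59.3]
```

View pics/v16.png

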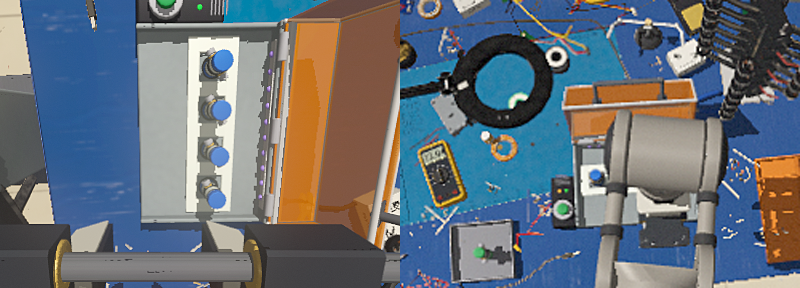

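Request:
carry_out --plan '[{"tx": 42,"ty": 6,"tz": 0,"rx": 0,"ry": 0,"rz": 0},{"tx": 42,"ty": 6,"tz": 0,"rx": 0,"ry": 0,"rz": 0},{"tx": 42,"ty": 6,"tz": 0,"rx": 0,"ry": 0,"rz": 0},{"tx": 42,"ty": 6,"tz": 0,"rx": 0,"ry": 0,"rz": 0},{"tx": 42,"ty": 6,"tz": 0,"rx": 0,"ry": 0,"rz": 0},{"tx": 0,"ty": 0,"tz": 0,"rx": 0,"ry": 0,"rz": 0},{"tx": 0,"ty": 0,"tz": 0,"rx": 0,"ry": 0,"rz": 0},{"tx": 0,"ty": 0,"tz": 0,"rx": 0,"ry": 0,"rz": 0}]' --gripper 0.62

```text
time: 49.75
tool_pos: [684.7, 10.2, 287.3]
tcp_rot: [3.131, -0.006, 1.514]
contact_force: [0.8, 0.1, -0.6]
grip_width: 35.0
finger_force: 0.0
```

```bash
python3 - <<'E'
from h import *
o=bot.get_obs();print(o['tool_pos'].round(1),o['tcp_rot'].round(3))
im,m=snap('wrist','w17.png');cv2.imwrite('pics/v17.png',im[:,:,::-1])
print(proj(m,[(689,71,244.7),(685.8,11,244.7),(682,-49,244.7)]).round(0).tolist())
E
```

```text
[684.7  10.2 287.3] [ 3.131 -0.006  1.514]
[[260.0, 121.0], [260.0, 212.0], [259.0, 291.0]]
```

View pics/v17.png

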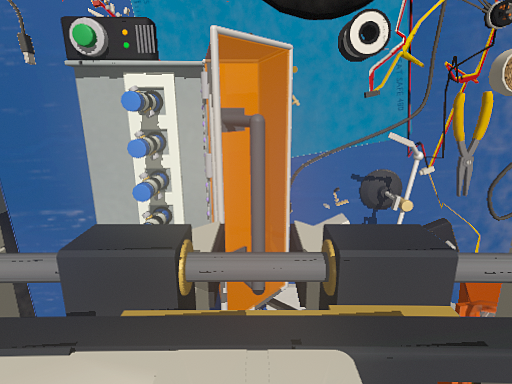

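Request:
carry_out --plan '[{"tx": 0.5,"ty": 0,"tz": -15,"rx": 0,"ry": 0,"rz": 0},{"tx": 0,"ty": 0,"tz": -15,"rx": 0,"ry": 0,"rz": 0},{"tx": 0,"ty": 0,"tz": -15,"rx": 0,"ry": 0,"rz": 0},{"tx": 0,"ty": 0,"tz": -7,"rx": 0,"ry": 0,"rz": 0},{"tx": 0,"ty": 0,"tz": 0,"rx": 0,"ry": 0,"rz": 0},{"tx": 0,"ty": 0,"tz": 0,"rx": 0,"ry": 0,"rz": 0}]'

```text
time: 50.4
tool_pos: [685.9, 10.3, 237.0]
tcp_rot: [3.128, -0.006, 1.515]
contact_force: [-0.0, -0.2, -0.4]
grip_width: 35.0
finger_force: 0.0
```

Request:
carry_out --plan '[{"tx": 0,"ty": 0,"tz": 0,"rx": 0,"ry": 0,"rz": 0},{"tx": 0,"ty": 0,"tz": 0,"rx": 0,"ry": 0,"rz": 0},{"tx": 0,"ty": 0,"tz": 0,"rx": 0,"ry": 0,"rz": 0},{"tx": 0,"ty": 0,"tz": 0,"rx": 0,"ry": 0,"rz": 0},{"tx": 0,"ty": 0,"tz": 0,"rx": 0,"ry": 0,"rz": 0}]' --gripper 1

```text
time: 50.9
tool_pos: [686.0, 10.5, 235.8]
tcp_rot: [3.129, -0.006, 1.515]
contact_force: [-0.4, -0.0, 1.4]
grip_width: 8.8
finger_force: 30.0
```

```bash
cat > close.py <<'E'
from h import *
import sys
o=bot.get_obs();T=o['tool_pos'];print(T.round(1),o['tcp_rot'].round(3),o['contact_force'].round(1),o['grip_width'])
d=10;yaw=-.0575;a,b=627,57.5
tl0=np.pi-o['tcp_rot'][0];hx=T[0]-d*np.sin(tl0)-a;hz=T[2]+d*np.cos(tl0)-b;th0=np.arctan2(hz,-hx);r=np.hypot(hx,hz)
n=int(sys.argv[2]);th=np.linspace(th0,float(sys.argv[1]),n+1);tl=np.linspace(tl0,float(sys.argv[3]),n+1)
rr=np.linspace(r,195.7,n+1);print('theta',th0.round(3),'r',r.round(1))
X=-rr*np.cos(th)+d*np.sin(tl);Z=rr*np.sin(th)-d*np.cos(tl)
for i in range(n): print(np.round([(X[i+1]-X[i])*np.cos(yaw),(X[i+1]-X[i])*np.sin(yaw),Z[i+1]-Z[i]],1).tolist(),'ry',-round(tl[i+1]-tl[i],3))
E
python3 close.py 0.95 12 0.03
```

```text
[686.   10.5 235.8] [ 3.129 -0.006  1.515] [-0.4 -0.   1.4] 8.778146320830047
theta 1.874 r 197.3
[-14.6, 0.8, 3.8] ry -0.001
[-14.9, 0.9, 2.7] ry -0.001
[-15.0, 0.9, 1.5] ry -0.001
[-15.1, 0.9, 0.4] ry -0.001
[-15.1, 0.9, -0.8] ry -0.001
[-15.0, 0.9, -2.0] ry -0.001
[-14.8, 0.8, -3.1] ry -0.001
[-14.5, 0.8, -4.2] ry -0.001
[-14.1, 0.8, -5.3] ry -0.001
[-13.6, 0.8, -6.4] ry -0.001
[-13.1, 0.8, -7.4] ry -0.001
[-12.5, 0.7, -8.4] ry -0.001
```

Request:
carry_out --plan '[{"tx": -7,"ty": 0.4,"tz": 2,"rx": 0,"ry": 0,"rz": 0},{"tx": -7.6,"ty": 0.4,"tz": 1.8,"rx": 0,"ry": 0,"rz": 0},{"tx": -14.9,"ty": 0.9,"tz": 2.7,"rx": 0,"ry": 0,"rz": 0},{"tx": -15,"ty": 0.9,"tz": 1.5,"rx": 0,"ry": 0,"rz": 0},{"tx": -15.1,"ty": 0.9,"tz": 0.4,"rx": 0,"ry": 0,"rz": 0},{"tx": -15.1,"ty": 0.9,"tz": -0.8,"rx": 0,"ry": 0,"rz": 0},{"tx": -15,"ty": 0.9,"tz": -2,"rx": 0,"ry": 0,"rz": 0},{"tx": -14.8,"ty": 0.8,"tz": -3.1,"rx": 0,"ry": 0,"rz": 0},{"tx": -14.5,"ty": 0.8,"tz": -4.2,"rx": 0,"ry": 0,"rz": 0}]'

```text
time: 51.8
tool_pos: [566.7, 16.9, 235.4]
tcp_rot: [3.125, -0.005, 1.515]
contact_force: [4.4, -2.5, -0.9]
grip_width: 9.0
finger_force: 30.0
```

```bash
python3 close.py 0.5 11 0.21
```

```text
[566.7  16.9 235.4] [ 3.125 -0.005  1.515] [ 4.4 -2.5 -0.9] 8.964856633991465
theta 1.259 r 197.4
[-12.6, 0.7, -4.8] ry -0.018
[-12.2, 0.7, -5.6] ry -0.018
[-11.8, 0.7, -6.5] ry -0.018
[-11.3, 0.6, -7.3] ry -0.018
[-10.7, 0.6, -8.0] ry -0.018
[-10.2, 0.6, -8.7] ry -0.018
[-9.5, 0.5, -9.4] ry -0.018
[-8.8, 0.5, -10.1] ry -0.018
[-8.1, 0.5, -10.7] ry -0.018
[-7.4, 0.4, -11.2] ry -0.018
[-6.6, 0.4, -11.7] ry -0.018
```

Request:
carry_out --plan '[{"tx": -12.6,"ty": 0.7,"tz": -4.8,"rx": -0.001,"ry": -0.018,"rz": 0},{"tx": -12.2,"ty": 0.7,"tz": -5.6,"rx": -0.001,"ry": -0.018,"rz": 0},{"tx": -11.8,"ty": 0.7,"tz": -6.5,"rx": -0.001,"ry": -0.018,"rz": 0},{"tx": -11.3,"ty": 0.6,"tz": -7.3,"rx": -0.001,"ry": -0.018,"rz": 0},{"tx": -10.7,"ty": 0.6,"tz": -8,"rx": -0.001,"ry": -0.018,"rz": 0},{"tx": -10.2,"ty": 0.6,"tz": -8.7,"rx": -0.001,"ry": -0.018,"rz": 0},{"tx": -9.5,"ty": 0.5,"tz": -9.4,"rx": -0.001,"ry": -0.018,"rz": 0},{"tx": -8.8,"ty": 0.5,"tz": -10.1,"rx": -0.001,"ry": -0.018,"rz": 0},{"tx": -8.1,"ty": 0.5,"tz": -10.7,"rx": -0.001,"ry": -0.018,"rz": 0},{"tx": -7.4,"ty": 0.4,"tz": -11.2,"rx": -0.001,"ry": -0.018,"rz": 0},{"tx": -6.6,"ty": 0.4,"tz": -11.7,"rx": -0.001,"ry": -0.018,"rz": 0}]'

```text
time: 52.9
tool_pos: [456.8, 22.7, 140.3]
tcp_rot: [2.929, -0.004, 1.517]
contact_force: [1.5, -5.7, 0.8]
grip_width: 9.1
finger_force: 30.0
```

```bash
python3 close.py 0.0 10 0.21
```

```text
[456.8  22.7 140.3] [ 2.929 -0.004  1.517] [ 1.5 -5.7  0.8] 9.134791784153741
theta 0.493 r 195.7
[-4.4, 0.3, -8.6] ry 0.0
[-3.9, 0.2, -8.8] ry 0.0
[-3.5, 0.2, -9.0] ry 0.0
[-3.0, 0.2, -9.2] ry 0.0
[-2.6, 0.1, -9.3] ry 0.0
[-2.1, 0.1, -9.4] ry 0.0
[-1.7, 0.1, -9.5] ry 0.0
[-1.2, 0.1, -9.6] ry 0.0
[-0.7, 0.0, -9.6] ry 0.0
[-0.2, 0.0, -9.6] ry 0.0
```

Request:
carry_out --plan '[{"tx": -4.4,"ty": 0,"tz": -8.6,"rx": 0,"ry": 0,"rz": 0},{"tx": -3.9,"ty": 0,"tz": -8.8,"rx": 0,"ry": 0,"rz": 0},{"tx": -3.5,"ty": 0,"tz": -9,"rx": 0,"ry": 0,"rz": 0},{"tx": -3,"ty": 0,"tz": -9.2,"rx": 0,"ry": 0,"rz": 0},{"tx": -2.6,"ty": 0,"tz": -9.3,"rx": 0,"ry": 0,"rz": 0},{"tx": -2.1,"ty": 0,"tz": -9.4,"rx": 0,"ry": 0,"rz": 0},{"tx": -1.7,"ty": 0,"tz": -9.5,"rx": 0,"ry": 0,"rz": 0},{"tx": -1.2,"ty": 0,"tz": -9.6,"rx": 0,"ry": 0,"rz": 0},{"tx": -0.7,"ty": 0,"tz": -7,"rx": 0,"ry": 0,"rz": 0},{"tx": 0,"ty": 0,"tz": -5,"rx": 0,"ry": 0,"rz": 0},{"tx": 0,"ty": 0,"tz": -5,"rx": 0,"ry": 0,"rz": 0},{"tx": 0,"ty": 0,"tz": 0,"rx": 0,"ry": 0,"rz": 0}]'

```text
time: 54.1
tool_pos: [433.8, 23.9, 48.8]
tcp_rot: [2.933, -0.007, 1.517]
contact_force: [0.2, 3.2, -2.0]
grip_width: 8.8
finger_force: 30.0
```

Request:
carry_out --plan '[{"tx": 0,"ty": 0,"tz": -2,"rx": 0,"ry": 0,"rz": 0},{"tx": 0,"ty": 0,"tz": -1.5,"rx": 0,"ry": 0,"rz": 0},{"tx": 0,"ty": 0,"tz": 0,"rx": 0,"ry": 0,"rz": 0},{"tx": 0,"ty": 0,"tz": 0,"rx": 0,"ry": 0,"rz": 0}]'

```text
time: 54.5
tool_pos: [434.0, 23.9, 47.3]
tcp_rot: [2.931, -0.006, 1.517]
contact_force: [-10.6, 3.9, 24.1]
grip_width: 9.2
finger_force: 30.0
```

Request:
carry_out --plan '[{"tx": 0,"ty": 0,"tz": 0,"rx": 0,"ry": 0,"rz": 0},{"tx": 0,"ty": 0,"tz": 0,"rx": 0,"ry": 0,"rz": 0},{"tx": 0,"ty": 0,"tz": 0,"rx": 0,"ry": 0,"rz": 0},{"tx": -2,"ty": 0,"tz": 10,"rx": 0,"ry": 0,"rz": 0},{"tx": -4,"ty": 0,"tz": 20,"rx": 0,"ry": 0,"rz": 0},{"tx": -5,"ty": 0,"tz": 25,"rx": 0,"ry": 0,"rz": 0},{"tx": -5,"ty": 0,"tz": 30,"rx": 0,"ry": 0,"rz": 0},{"tx": 0,"ty": 0,"tz": 40,"rx": 0,"ry": 0,"rz": 0},{"tx": 0,"ty": 0,"tz": 30,"rx": 0,"ry": 0,"rz": 0},{"tx": 0,"ty": 0,"tz": 0,"rx": 0,"ry": 0,"rz": 0}]' --gripper 0.66

```text
time: 55.5
tool_pos: [420.8, 23.1, 205.7]
tcp_rot: [2.922, -0.005, 1.516]
contact_force: [-0.4, -0.4, -0.5]
grip_width: 31.6
finger_force: 0.0
```

```bash
python3 - <<'E'
from h import *
o=bot.get_obs();print(o['tool_pos'].round(1),o['tcp_rot'].round(3),o['contact_force'].round(1))
print((Ro.from_rotvec([-.35,0,0])*Ro.from_euler('xyz',[np.pi,0,1.5708])*Ro.from_euler('xyz',o['tcp_rot']).inv()).as_rotvec().round(3))
im,m=snap('top','t18.png');d=np.load('pics/top0.png.npz')['im']
# closed check: amber region now versus start
df=cv2.absdiff(im,d).max(2);print('changed px in shield window',(df[178:245,205:250]>40).sum(),(df[178:245,250:290]>40).sum())
hsv=cv2.cvtColor(im,cv2.COLOR_RGB2HSV);g=cv2.inRange(hsv,(50,110,90),(80,255,255));n,l,s,c=cv2.connectedComponentsWithStats(g)
print([(c[i].round(1).tolist(),int(s[i,4]),ray(m,[c[i]],51)[0,:2].round(1).tolist()) for i in range(1,n) if s[i,4]>15])
E
```

```text
[420.8  23.1 205.7] [ 2.922 -0.005  1.516] [-0.4 -0.4 -0.5]
[-0.348  0.227  0.016]
changed px in shield window 441 310
[([35.2, 141.9], 53, [872.2, 729.2]), ([201.4, 230.2], 33, [499.9, 169.5]), ([149.3, 257.5], 34, [431.3, 343.2])]
```

```bash
python3 - <<'E'
from h import *
a=np.load('pics/top0.png.npz')['im'];b=np.load('pics/t18.png.npz')['im']
for y0,y1,x0,x1 in[(182,226,203,216),(182,226,275,292),(212,224,204,225),(185,195,205,240)]:
    t=a[y0:y1,x0:x1];w=b[y0-8:y1+8,x0-8:x1+8];r=cv2.matchTemplate(w,t,cv2.TM_CCOEFF_NORMED);_,v,_,p=cv2.minMaxLoc(r);print(v,p[0]-8,p[1]-8)
E
```

```text
0.9983956813812256 0 0
0.9977287650108337 0 0
0.9962354898452759 0 0
0.9974880814552307 0 0
```

Request:
carry_out --plan '[{"tx": 13,"ty": 23.5,"tz": -5,"rx": -0.058,"ry": 0.038,"rz": 0.003},{"tx": 13,"ty": 23.5,"tz": -5,"rx": -0.058,"ry": 0.038,"rz": 0.003},{"tx": 13,"ty": 23.5,"tz": -5,"rx": -0.058,"ry": 0.038,"rz": 0.003},{"tx": 13,"ty": 23.5,"tz": -5,"rx": -0.058,"ry": 0.038,"rz": 0.003},{"tx": 13,"ty": 23.5,"tz": -5,"rx": -0.058,"ry": 0.038,"rz": 0.003},{"tx": 13,"ty": 23.5,"tz": -5,"rx": -0.058,"ry": 0.037,"rz": 0.002},{"tx": 0,"ty": 0,"tz": 0,"rx": 0,"ry": 0,"rz": 0},{"tx": 0,"ty": 0,"tz": 0,"rx": 0,"ry": 0,"rz": 0},{"tx": 0,"ty": 0,"tz": 0,"rx": 0,"ry": 0,"rz": 0}]' --gripper 1

```text
time: 56.45
tool_pos: [495.8, 163.6, 170.7]
tcp_rot: [-3.131, 0.349, 1.572]
contact_force: [-0.5, 0.2, 0.6]
grip_width: 0.2
finger_force: 0.0
```

Request:
carry_out --plan '[{"tx": 3.5,"ty": 0.5,"tz": -20,"rx": 0,"ry": 0,"rz": 0},{"tx": 0,"ty": 0,"tz": -25,"rx": 0,"ry": 0,"rz": 0},{"tx": 0,"ty": 0,"tz": -25,"rx": 0,"ry": 0,"rz": 0},{"tx": 0,"ty": 0,"tz": -20,"rx": 0,"ry": 0,"rz": 0},{"tx": 0,"ty": 0,"tz": -15,"rx": 0,"ry": 0,"rz": 0},{"tx": 0,"ty": 0,"tz": -5,"rx": 0,"ry": 0,"rz": 0},{"tx": 0,"ty": 0,"tz": 0,"rx": 0,"ry": 0,"rz": 0},{"tx": 0,"ty": 0,"tz": 0,"rx": 0,"ry": 0,"rz": 0}]'

```text
time: 57.25
tool_pos: [500.6, 164.7, 62.2]
tcp_rot: [-3.134, 0.349, 1.571]
contact_force: [0.4, 1.2, 0.1]
grip_width: 0.5
finger_force: 0.0
```

Request:
carry_out --plan '[{"tx": 0,"ty": 0,"tz": -2,"rx": 0,"ry": 0,"rz": 0},{"tx": 0,"ty": 0,"tz": -2,"rx": 0,"ry": 0,"rz": 0},{"tx": 0,"ty": 0,"tz": -2,"rx": 0,"ry": 0,"rz": 0},{"tx": 0,"ty": 0,"tz": 0,"rx": 0,"ry": 0,"rz": 0},{"tx": 0,"ty": 0,"tz": 0,"rx": 0,"ry": 0,"rz": 0}]'

```text
time: 57.75
tool_pos: [500.5, 165.2, 55.4]
tcp_rot: [-3.133, 0.349, 1.572]
contact_force: [1.3, 1.6, 3.5]
grip_width: 0.6
finger_force: 1.5
```

Request:
carry_out --plan '[{"tx": 0,"ty": 0,"tz": -2,"rx": 0,"ry": 0,"rz": 0},{"tx": 0,"ty": 0,"tz": -2,"rx": 0,"ry": 0,"rz": 0},{"tx": 0,"ty": 0,"tz": -1,"rx": 0,"ry": 0,"rz": 0},{"tx": 0,"ty": 0,"tz": 0,"rx": 0,"ry": 0,"rz": 0},{"tx": 0,"ty": 0,"tz": 0,"rx": 0,"ry": 0,"rz": 0}]'

```text
time: 58.25
tool_pos: [500.7, 165.1, 51.6]
tcp_rot: [-3.134, 0.349, 1.571]
contact_force: [-1.7, 1.3, 14.1]
grip_width: 0.7
finger_force: 7.2
```

Request:
carry_out --plan '[{"tx": 0,"ty": 0,"tz": -1,"rx": 0,"ry": 0,"rz": 0},{"tx": 0,"ty": 0,"tz": -1,"rx": 0,"ry": 0,"rz": 0},{"tx": 0,"ty": 0,"tz": 0,"rx": 0,"ry": 0,"rz": 0},{"tx": 0,"ty": 0,"tz": 0,"rx": 0,"ry": 0,"rz": 0}]'

```text
time: 58.65
tool_pos: [500.9, 165.2, 51.1]
tcp_rot: [-3.135, 0.35, 1.571]
contact_force: [-4.1, 1.0, 25.5]
grip_width: 0.6
finger_force: 12.8
```

Request:
carry_out --plan '[{"tx": 0,"ty": 0,"tz": 3,"rx": 0,"ry": 0,"rz": 0},{"tx": 0,"ty": 0,"tz": 0,"rx": 0,"ry": 0,"rz": 0},{"tx": 0,"ty": 0,"tz": 0,"rx": 0,"ry": 0,"rz": 0}]'

```text
time: 58.95
tool_pos: [500.7, 165.1, 51.9]
tcp_rot: [-3.134, 0.349, 1.572]
contact_force: [-0.4, -0.0, 8.8]
grip_width: 0.7
finger_force: 4.5
```

Request:
carry_out --plan '[{"tx": 0,"ty": 0,"tz": 2,"rx": 0,"ry": 0,"rz": 0},{"tx": 0,"ty": 0,"tz": 0,"rx": 0,"ry": 0,"rz": 0},{"tx": 0,"ty": 0,"tz": 0,"rx": 0,"ry": 0,"rz": 0}]'

```text
time: 59.25
tool_pos: [500.5, 165.1, 53.1]
tcp_rot: [-3.133, 0.349, 1.572]
contact_force: [1.1, 1.4, 4.4]
grip_width: 0.7
finger_force: 2.1
```

Request:
carry_out --plan '[{"tx": 0,"ty": 0,"tz": 1.5,"rx": 0,"ry": 0,"rz": 0},{"tx": 0,"ty": 0,"tz": 0,"rx": 0,"ry": 0,"rz": 0},{"tx": 0,"ty": 0,"tz": 0,"rx": 0,"ry": 0,"rz": 0}]'

```text
time: 59.55
tool_pos: [500.3, 165.1, 54.5]
tcp_rot: [-3.133, 0.349, 1.572]
contact_force: [3.4, 0.5, 3.4]
grip_width: 0.9
finger_force: 1.7
```

Request:
carry_out --plan '[{"tx": 0,"ty": 0,"tz": 1.5,"rx": 0,"ry": 0,"rz": 0},{"tx": 0,"ty": 0,"tz": 0,"rx": 0,"ry": 0,"rz": 0},{"tx": 0,"ty": 0,"tz": 0,"rx": 0,"ry": 0,"rz": 0}]'

```text
time: 59.85
tool_pos: [500.0, 165.0, 55.9]
tcp_rot: [-3.132, 0.349, 1.572]
contact_force: [2.0, 1.2, 2.4]
grip_width: 0.3
finger_force: 1.3
```

Request:
carry_out --plan '[{"tx": 0,"ty": 0,"tz": 1.5,"rx": 0,"ry": 0,"rz": 0},{"tx": 0,"ty": 0,"tz": 0,"rx": 0,"ry": 0,"rz": 0},{"tx": 0,"ty": 0,"tz": 0,"rx": 0,"ry": 0,"rz": 0}]'

```text
time: 60.15
tool_pos: [499.8, 165.0, 57.4]
tcp_rot: [-3.132, 0.349, 1.572]
contact_force: [0.8, 0.4, 1.7]
grip_width: 0.7
finger_force: 0.9
```

Request:
carry_out --plan '[{"tx": 0,"ty": 0,"tz": 10,"rx": 0,"ry": 0,"rz": 0},{"tx": 0,"ty": 0,"tz": 30,"rx": 0,"ry": 0,"rz": 0},{"tx": 0,"ty": 0,"tz": 40,"rx": 0,"ry": 0,"rz": 0},{"tx": 0,"ty": 0,"tz": 40,"rx": 0,"ry": 0,"rz": 0},{"tx": -20,"ty": 0,"tz": 20,"rx": 0,"ry": 0,"rz": 0},{"tx": -20,"ty": 0,"tz": 0,"rx": 0,"ry": 0,"rz": 0},{"tx": 0,"ty": 0,"tz": 0,"rx": 0,"ry": 0,"rz": 0},{"tx": 0,"ty": 0,"tz": 0,"rx": 0,"ry": 0,"rz": 0},{"tx": 0,"ty": 0,"tz": 0,"rx": 0,"ry": 0,"rz": 0}]'

```text
time: 61.05
tool_pos: [460.5, 165.0, 197.3]
tcp_rot: [-3.132, 0.349, 1.572]
contact_force: [-0.2, -0.5, -0.3]
grip_width: 0.4
finger_force: 0.0
```

```bash
python3 - <<'E'
from h import *
im,m=snap('top','t19.png');a=np.load('pics/top0.png.npz')['im']
for y0,y1,x0,x1 in[(182,226,203,216),(182,226,275,292),(212,224,204,225)]:
    r=cv2.matchTemplate(im[y0-8:y1+8,x0-8:x1+8],a[y0:y1,x0:x1],cv2.TM_CCOEFF_NORMED);_,v,_,p=cv2.minMaxLoc(r);print(round(v,3),p[0]-8,p[1]-8)
hsv=cv2.cvtColor(im,cv2.COLOR_RGB2HSV);g=cv2.inRange(hsv,(50,110,90),(80,255,255));n,l,s,c=cv2.connectedComponentsWithStats(g)
print([(c[i].round(1).tolist(),int(s[i,4])) for i in range(1,n) if s[i,4]>15])
print(bot.close_job())
E
```

```text
0.983 0 0
0.998 0 0
0.854 0 0
[([33.9, 141.4], 75), ([201.4, 230.2], 32)]
the job is handed in; nothing more can be done
None
```

The job is handed in (no verdict was returned): the one cured capsule is in the grey tray, all four blue-capped capsules stand in their own pockets as they hung, the shield is closed, and the start button was pressed to its stop and released.

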